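# Clamp a folded sheet-metal section with the knob under the fixture plate

## Robot

A 6-joint arm with a two-finger parallel gripper is mounted at the origin on the work surface. World frame = base frame: x ahead of the robot, y to its left, z up, the work surface at z = 0. Lengths are in m, angles in rad, forces in N, time in s.
With the tool pointing down it reaches from about 0.25 to 0.8 m from the base axis. Payload 3.9 kg.
Tool frame: the origin (TCP) lies at the very end of the fingers, on their centre line; the grasp point (between the pads) lies 19 mm behind it (grip_depth is the distance from the TCP to the grasp point, in m); z points along the fingers, y is the line along which they close (so a half turn about z gives the same grasp; the last joint's range is limited). The gripper opens to 85 mm and grips with 20 to 120 N. Pads are 22 mm wide; open, the fingers measure 114 mm over their backs; the gripper's body (76 mm by 85 mm) begins 54 mm behind the grasp point. The pads swing forward as they close: fully open they stand 13 mm farther back than shut.
Start: joints at [-1.213, 0.26, -0.138, 1.173, 0, 1.571], TCP at [0.184, -0.492, 0.2] pointing down, gripper open.
Joint ranges: [-2.78, 2.78], [-0.83, 1.72], [-1.28, 1.37], [-1.9, 2.12], [-1.57, 1.48], [-3.14, 3.14]. Speed limits (rad/s): [2.57, 2.57, 3.14, 3.14, 3.14, 3.14].

## Interface

Orientations are given as a unit quaternion [w, x, y, z].
In Python, from station import * gives the robot as it stands.
- The arm moves only by the tool step_arm, never from a script. Its argument "plan" is a list of rows, each a list of 3 entries, a list of its own where there are three numbers: the shift along the tool's x, y, z normalised to -1 to 1, where 1 is 0.025 m, then the turn about the tool's z normalised to -1 to 1, where 1 is 4 degrees, then the opening, from 0 (shut) to 1 (fully open). A call has exactly 8 rows; each row shifts and turns the commanded pose from where the row before left it, along the tool's axes as they then stand; what a row does not reach is not made up. A row lasts 1/12 s, in which the tool goes at most 41.7 mm and 7.16 degrees, less where a joint would pass 70% of its speed; a pose out of reach is approached as far as the arm can. A call with a number of a shift or a turn outside -1 to 1 is refused whole. A call with a gripper value outside its range is refused whole. The fingers move at their own pace and stop on an object; "newtons" is the grip in N (left out, the last holds). Time passes only in rows, so rows that do not move let the fingers close, or fill a call up. It gives the time, the measured TCP pose, the force, the opening and the grip force at its end, in the units of the state.
- get_obs(): the state, without advancing time (a new reading comes with each control period).
- camera(name): name is "scene" or "top" or "wrist"; returns a dict with "pixels" (400x640x3 uint8, red, green, blue), "vertical_fov" (degrees; the focal length in pixels is half the picture's height over the tangent of half this angle, whatever the lens; pixels are square), "cx", "cy" (the principal point, pixels), "T" (4x4, takes a point from camera to world coordinates). Camera axes: x right, y down, z forward; pixel columns grow to the right and rows downward; lengths in m; the calibration is good to about 2 mm. A picture is of the moment at which its call begins. There is no depth.
- sign_off(): hands the job in; it is judged then, once.
Trained networks look in a picture, given as the dict that the camera call returned (one of the last four; its "shot" number tells which), for a name from the list of things; names that differ only in an ending like _2 or _b are one class to them, and where a whole thing is asked for, a point or a joint stands for the part that bears it (a point fixed in the world has none). Each returns a list of dicts, best first, with "conf" (0 to 1); they miss things now and then, are a little off and sometimes report something else, mostly with a low value. They report only what shows in the picture. A call takes as long as a camera call. They do not tell look-alikes from the thing itself.
- boxes_of(picture, query): "rect" ([left, top, width, height] in pixels, round what is visible of it).
The state is a dict: "time_s": time; "qpos": joint angles; "dq": joint speeds; "joint_torque": joint torques, N m; "tcp_pos": TCP position; "orientation": TCP orientation; "wrist_force": force on the tool from outside, world axes, zero at the start; "moment": the same for the moment, N m; "width": finger opening in m; "finger_force": force on a finger pad.
Only numpy, scipy, OpenCV 4.12 (cv2) and the standard library are available. Lean on these libraries where they do the work, as an engineer would, in place of code of your own. Each camera call takes 0.05 s, during which the arm holds its last target. There are 200 camera calls.

## Task

Stand the tall, narrow sheet-metal section upright in the raised clamping fixture, between the two jaws and pushed fully home against the small end stop. Then turn the star knob underneath the fixture plate (its arms reach out past the plate's edge; pushed towards the fixed jaw's side they tighten) gently and by feel, until the jaws hold the section firmly without crushing it. Let go of everything, and leave the other things on the bench where they are.

Things in the scene. Friction and masses are not known exactly. Their poses are not given: they have to be found in the camera images.
- section: Workpiece: open-ended rectangular tube stub of folded bare sheet metal standing upright on the bench, left or right of the fixture: 60 mm long (x), 44 mm wide (y), 70 mm high (z), walls 3 mm, 0.18 to 0.35 kg. Origin: centre of its underside. Half a turn makes no difference.
- fixture: Clamping fixture bolted to the bench: grey foot and pedestal under its -x half carry a steel plate 170 mm (x) by 180 mm (y), 12 mm thick, top 100 mm above the bench; the +x half overhangs free. Origin: on the bench under the plate's centre. On the plate: fixed jaw, end stop, sliding jaw. The section stands between the jaws with its 60 mm length along fixture x.
- home (a point): Point on the plate's top (fixture x = 0, y = +28 mm, z = 100 mm), axes as the fixture's. When the section is against the end stop (+x) and the fixed jaw (+y), the centre of its underside lies at x = 0 here and at y = -3 to +3 mm, as the fixed jaw is set.
- end_stop (a point): Foot of the middle of the end stop's upright face, at fixture x = +30 mm, looking to -x. The stop is a dark steel block 30 mm wide (y = +10 to +40 mm), 20 mm high, 10 mm thick. The fixed jaw beside it on +y is a dark steel bar 90 mm long, 22 mm high; it is set anew each time: its upright face stands somewhere from fixture y = +47 to +53 mm, looking to -y.
- jaw: Sliding jaw: dark steel bar 90 mm (x) by 14 mm (y) by 22 mm high on the plate, a slightly springy carriage behind it. Origin: foot of the middle of its clamping face, which looks to fixture +y and starts at fixture y = -6.5 to -2.5 mm. Only the knob moves it: 5 mm towards the fixed jaw per radian. Tightening slides the section across the plate against the fixed jaw.
- knob: Star knob, black plastic: four round arms 14 mm thick at right angles, tips 70 mm from the axis, on a hub of 17 mm radius. Origin: on the upright axis at the arms' mid-height; one arm along its x. It stays where it is left. To tighten, the arms that reach out past the plate's edge are pushed towards fixture +y (anticlockwise seen from above).
- knob_axis (a point): Point on the knob's upright axis at the arms' mid-height: 64 mm above the bench, 24 mm below the plate's underside, at fixture x = +70 mm, y = -20 mm, which is 15 mm inside the plate's free +x edge; the arms reach up to 55 mm out past that edge, free from above and below. Axes as the fixture's.
- knob_hub (a point): Underside of the knob's hub, 12 mm below the arms' mid-height. Running free the knob takes 0.35 N m (6.5 N at 54 mm). Once the jaws grip, the torque climbs by 0.005 N m per newton of clamping force, within a few tenths of a radian. 0.5 to 0.7 N m (9 to 13 N at 54 mm) is right. Under 20 N the grip is too loose, over 120 N the section is crushed. A push of over 25 N damages the knob.
- offcut: Lower, wider offcut of tube, 74 x 66 x 36 mm, origin at the centre of its underside; leave alone.
- hammer: Hammer lying on the bench; leave alone.
- screwdriver: Screwdriver lying on the bench; leave alone.
- rivet_tin: Open steel tin, 72 mm wide, 50 mm high; leave alone.
- oil_can: Can, 60 mm wide, 120 mm high; leave alone.
- strip: Flat metal strip 300 x 35 x 6 mm lying on the bench; leave alone.
- collar: Steel shaft collar 60 mm wide, 25 mm high; leave alone.
Mind the look-alikes: they are no part of the job. What is shaped like the section but black or blue is not meant.

How it is judged:
By the outcome, as a careful person would: the job done as asked, in the order asked, and still so for the second after the job is handed in, with the robot touching nothing.
It also fails if it takes over 72 s, if anything falls off the work surface, if the arm or the gripper's body presses on something with over 40 N, if the wrist force passes 120 N, or if a joint passes its speed limit or range.

## Working session

There is one attempt and no reset: what is moved stays moved. The work goes in short steps, Python scripts to look and compute and a tool call to move; the robot and the scene stay as the last step left them, time stands still between calls to the robot, and variables do not carry over. Pictures are saved under pics/ and viewed, at most 10 in all, crops included, and the job is handed in when it is done.

Besides the shell and the picture viewer there is one more tool, called as name(argument=value, ...), one argument or row to a line, values as JSON. step_arm: Moves the arm, as the interface text tells. Its arguments: {"type":"object","properties":{"plan":{"type":"array"},"newtons":{"type":"number"}},"required":["plan"]}

```bash
mkdir -p pics
cat > h.py <<'E'
from station import *
import numpy as np, cv2, json
def save(p,n): cv2.imwrite('pics/'+n,cv2.cvtColor(p['pixels'],cv2.COLOR_RGB2BGR))
def f(p): return p['pixels'].shape[0]/2/np.tan(np.radians(p['vertical_fov'])/2)
def ray(p,u,v):
    T=np.array(p['T']); d=T[:3,:3]@np.array([(u-p['cx'])/f(p),(v-p['cy'])/f(p),1]); return T[:3,3],d/np.linalg.norm(d)
def atz(p,u,v,z):
    o,d=ray(p,u,v); return o+d*(z-o[2])/d[2]
def proj(p,X):
    T=np.array(p['T']); c=T[:3,:3].T@(np.array(X)-T[:3,3]); return [c[0]/c[2]*f(p)+p['cx'],c[1]/c[2]*f(p)+p['cy']]
def tri(*prs):
    A=np.zeros((3,3));b=np.zeros(3)
    for p,u,v in prs:
        o,d=ray(p,u,v);M=np.eye(3)-np.outer(d,d);A+=M;b+=M@o
    return np.linalg.solve(A,b)
E
python3 - <<'E'
from h import *
import pickle
d={}
for n in('scene','top'):
    p=camera(n); save(p,n+'.png'); d[n]=p
    print(n,np.round(p['T'],3).tolist(),p['vertical_fov'],p['cx'],p['cy'])
    for q in('section','fixture','jaw','knob','end_stop','offcut','home'):
        try: print(q,[(np.round(b['rect']).tolist(),round(b['conf'],2)) for b in boxes_of(p,q)][:4])
        except Exception as e: print(q,e)
pickle.dump(d,open('d.pkl','wb'))
o=get_obs(); print(o)
E
```

```text
scene [[-0.332, 0.599, -0.728, 1.321], [0.943, 0.223, -0.247, 0.262], [0.015, -0.769, -0.639, 0.741], [0.0, 0.0, 0.0, 1.0]] 53.13691907209176 323.27262792293186 199.0476693517937
section [([374.0, 194.0, 25.0, 40.0], 0.95), ([386.0, 174.0, 27.0, 28.0], 0.92), ([412.0, 190.0, 22.0, 38.0], 0.89), ([432.0, 171.0, 30.0, 36.0], 0.73)]
fixture [([284.0, 156.0, 79.0, 67.0], 0.61)]
jaw [([316.0, 161.0, 11.0, 27.0], 0.61), ([285.0, 158.0, 81.0, 64.0], 0.47)]
knob [([286.0, 205.0, 39.0, 17.0], 0.77)]
end_stop [([284.0, 160.0, 80.0, 65.0], 0.92)]
offcut [([231.0, 171.0, 31.0, 25.0], 0.71)]
home [([230.0, 169.0, 31.0, 25.0], 0.73), ([286.0, 161.0, 79.0, 62.0], 0.57)]
top [[-0.018, -0.998, 0.052, 0.481], [-1.0, 0.017, -0.006, -0.014], [0.005, -0.052, -0.999, 1.366], [0.0, 0.0, 0.0, 1.0]] 46.21815445213829 312.46177595407664 186.0025708813618
section [([180.0, 246.0, 33.0, 29.0], 0.71), ([234.0, 235.0, 23.0, 25.0], 0.63), ([206.0, 216.0, 23.0, 20.0], 0.5), ([238.0, 189.0, 25.0, 27.0], 0.5)]
fixture [([270.0, 157.0, 79.0, 76.0], 0.74)]
jaw [([310.0, 185.0, 7.0, 34.0], 0.66)]
knob []
end_stop [([272
[... 210 characters left out ...]
': array([-1.21300972e+00,  2.59957501e-01, -1.38110090e-01,  1.17271505e+00,
       -5.68771118e-06,  1.57078892e+00]), 'dq': array([ 1.48313578e-03,  1.04117769e-04,  7.34225139e-06, -8.50215450e-04,
        6.96659583e-04, -6.30132284e-04]), 'joint_torque': array([-2.93441917e-04, -4.05555618e+01,  2.54222524e+01,  6.24029253e-04,
       -1.13332635e-05,  1.90971002e-05]), 'tcp_pos': array([ 0.18384658, -0.49173457,  0.1995228 ]), 'orientation': array([ 7.23999358e-06,  9.84040563e-01,  1.77944293e-01, -1.58081976e-06]), 'wrist_force': array([ 0.28134798,  0.31733396, -0.25567297]), 'moment': array([-0.02533735,  0.02146891, -0.01287614]), 'finger_force': 0.0, 'width': 0.0851800493448605}
```

Run:
```python
from h import *
s=cv2.imread('pics/scene.png'); t=cv2.imread('pics/top.png')
a=cv2.resize(s[140:260,210:490],None,fx=2.85,fy=2.5,interpolation=cv2.INTER_CUBIC)
b=cv2.resize(t[140:290,160:460],None,fx=2.66,fy=2,interpolation=cv2.INTER_CUBIC)
b=cv2.resize(t[140:290,160:460],(798,298)); a=cv2.resize(s[140:250,210:490],(798,300))
a=cv2.resize(s[140:250,210:490],(700,275),interpolation=cv2.INTER_CUBIC)   # 2.5x
b=cv2.resize(t[145:275,165:445],(700,325),interpolation=cv2.INTER_CUBIC)   # 2.5x
cv2.imwrite('pics/c1.png',np.vstack([a,b]))
```

```text
(no output)
```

View pics/c1.png

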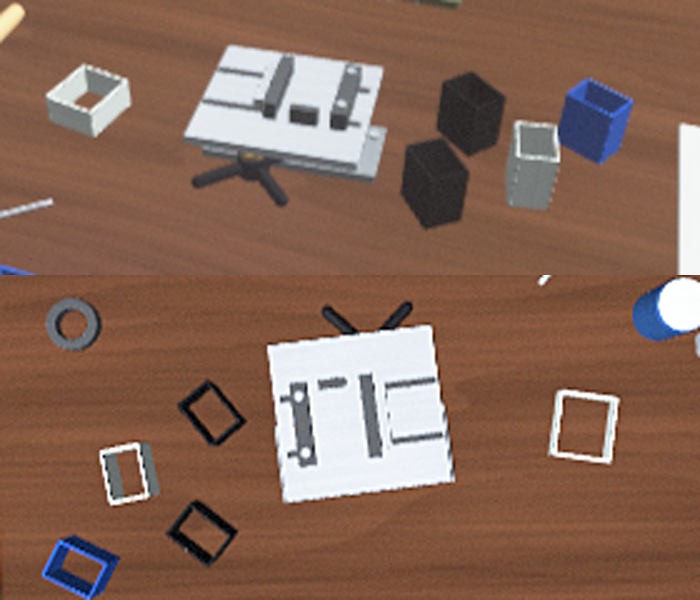

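View pics/scene.png

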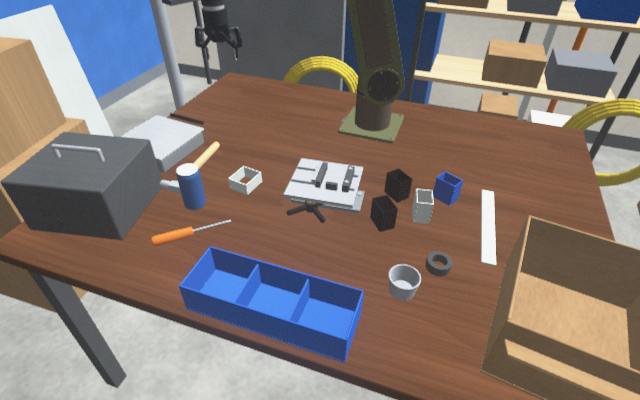

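The only bare-metal tall tube is at top (216,224) / scene (424,207). The black tubes at top (250,200) and (246,248) and the blue one at (197,261) are look-alikes, and the low white one at (399,203) is the offcut. The enlarged crop confirms this. The fixture plate is centred at about top (310,195), with the fixed jaw on the left (+y) and the knob at the far edge (+x).

Run:
```python
from h import *
import pickle
d=pickle.load(open('d.pkl','rb')); p=d['top']; s=d['scene']
im=p['pixels'].astype(int); m=((im.min(2)>165)&(im.max(2)-im.min(2)<40)).astype(np.uint8)
n,l,st,c=cv2.connectedComponentsWithStats(m)
for i in range(1,n):
    if st[i,4]>60 and st[i,0]<420:
        pts=np.argwhere(l==i)[:,::-1].astype(np.float32); r=cv2.minAreaRect(pts); b=cv2.boxPoints(r)
        z=.1 if st[i,4]>2000 else .07
        print(st[i],np.round(r[0],1),np.round(r[1],1),'z',z)
        W=np.array([atz(p,u,v,z) for u,v in b]); print(np.round(W[:,:2],4).tolist(),'centre',W.mean(0).round(4),'sides',[np.linalg.norm(W[k]-W[(k+1)%4]).round(4) for k in range(4)],'angs',[np.degrees(np.arctan2(*(W[(k+1)%4]-W[k])[1::-1])).round(1) for k in range(2)])
# two-view check of section: centre of rim, scene crop (534,140)/2.5
print('section rim tri',tri((p,216,224),(s,210+534/2.5,140+137/2.5)))
from scipy.spatial.transform import Rotation as R
o=get_obs(); q=o['orientation']; print(R.from_quat(np.roll(q,-1)).as_matrix().round(3))
w=camera('wrist'); save(w,'w0.png'); M=R.from_quat(np.roll(q,-1)).as_matrix(); T=np.array(w['T'])
print('cam in tool',(M.T@(T[:3,3]-o['tcp_pos'])).round(4),(M.T@T[:3,:3]).round(3).tolist(),w['vertical_fov'])
```

```text
[    1     0   639   332 41307] [320.  165.5] [331. 638.] z 0.1
[[1.0742, 0.8264], [1.0474, -0.9365], [0.1434, -0.8875], [0.1759, 0.8114]] centre [ 0.6102 -0.0465  0.1   ] sides [np.float64(1.7631), np.float64(0.9053), np.float64(1.6993), np.float64(0.8985)] angs [np.float64(-90.9), np.float64(176.9)]
[203 116  25  25 363] [215. 128.] [24. 24.] z 0.07
[[0.749, 0.2798], [0.7478, 0.2129], [0.6805, 0.2135], [0.6816, 0.2802]] centre [0.7147 0.2466 0.07  ] sides [np.float64(0.0668), np.float64(0.0674), np.float64(0.0667), np.float64(0.0674)] angs [np.float64(-91.0), np.float64(179.5)]
[381 124  24  25  64] [392.5 136. ] [ 2.1 33.2] z 0.07
[[0.6537, -0.2118], [0.7185, -0.2792], [0.7142, -0.2832], [0.6494, -0.2159]] centre [ 0.684  -0.2475  0.07  ] sides [np.float64(0.0935), np.float64(0.0059), np.float64(0.0935), np.float64(0.0059)] angs [np.float64(-46.1), np.float64(-136.5)]
[ 272  165   75   71 3668] [308.2 200. ] [63.4 68.6] z 0.1
[[0.5843, 0.092], [0.6043, -0.0928], [0.4339, -0.1105], [0.4143, 0.0731]] centre [ 0.5092 -0.0096  0.1   ] sides [np.float64(0.1859), np.float64(0.1713), np.
[... 512 characters left out ...]
ntre [ 0.4915 -0.2578  0.07  ] sides [np.float64(0.0746), np.float64(0.0696), np.float64(0.0746), np.float64(0.0694)] angs [np.float64(-9.1), np.float64(-98.6)]
[205 212  20  25 116] [214.1 224.2] [22.4 16.3] z 0.07
[[0.4739, 0.2787], [0.4819, 0.2346], [0.4215, 0.223], [0.4135, 0.267]] centre [0.4477 0.2508 0.07  ] sides [np.float64(0.0448), np.float64(0.0616), np.float64(0.0446), np.float64(0.0615)] angs [np.float64(-79.7), np.float64(-169.1)]
section rim tri [0.44780621 0.24704265 0.07099403]
[[ 0.937  0.35  -0.   ]
 [ 0.35  -0.937 -0.   ]
 [-0.     0.    -1.   ]]
cam in tool [ 0.0682 -0.001  -0.1762] [[-0.001, -0.964, -0.265], [1.0, -0.0, -0.001], [0.001, -0.265, 0.964]] 66.83909653492373
```

step_arm(
  plan=[
    [[0.63, -0.75, 0], 0, 1],
    [[0.63, -0.75, 0], 0, 1],
    [[0.63, -0.75, 0], 0, 1],
    [[0.63, -0.75, 0], 0, 1],
    [[0.63, -0.75, 0], 0, 1],
    [[0.63, -0.75, 0], 0, 1],
    [[0.63, -0.75, 0], 0, 1],
    [[0.63, -0.75, 0], 0, 1],
  ],
  newtons=40,
)

```text
time_s: 1.52
tcp_pos: [0.2496, -0.306, 0.1996]
orientation: [0.0, 0.984, 0.178, 0.0]
wrist_force: [0.7, -0.0, 0.4]
width: 0.0855
finger_force: 0.0
```

step_arm(
  plan=[
    [[0.63, -0.75, 0], 0, 1],
    [[0.63, -0.75, 0], 0, 1],
    [[0.63, -0.75, 0], 0, 1],
    [[0.63, -0.75, 0], 0, 1],
    [[0.63, -0.75, 0], 0, 1],
    [[0.63, -0.75, 0], 0, 1],
    [[0.63, -0.75, 0], 0, 1],
    [[0.63, -0.75, 0], 0, 1],
  ],
)

```text
time_s: 2.18
tcp_pos: [0.3151, -0.1214, 0.1997]
orientation: [0.0, 0.984, 0.178, 0.0]
wrist_force: [0.5, -0.3, 0.1]
width: 0.0853
finger_force: 0.0
```

step_arm(
  plan=[
    [[0.63, -0.75, 0], 0, 1],
    [[0.63, -0.75, 0], 0, 1],
    [[0.63, -0.75, 0], 0, 1],
    [[0.63, -0.75, 0], 0, 1],
    [[0.63, -0.75, 0], 0, 1],
    [[0.63, -0.75, 0], 0, 1],
    [[0.63, -0.75, 0], 0, 1],
    [[0.63, -0.75, 0], 0, 1],
  ],
)

```text
time_s: 2.85
tcp_pos: [0.3806, 0.0634, 0.1997]
orientation: [0.0, 0.984, 0.178, 0.0]
wrist_force: [-0.1, -0.5, 0.3]
width: 0.0855
finger_force: 0.0
```

step_arm(
  plan=[
    [[0.63, -0.75, 0], 0, 1],
    [[0.63, -0.75, 0], 0, 1],
    [[0.63, -0.75, 0], 0, 1],
    [[0.63, -0.75, 0], 0, 1],
    [[0.63, -0.75, 0], 0, 1],
    [[0, 0, 0], 0.8, 1],
    [[0, 0, 0], 0.8, 1],
    [[0, 0, 0], 0.8, 1],
  ],
)

```text
time_s: 3.52
tcp_pos: [0.4368, 0.1302, 0.1995]
orientation: [-0.022, 0.992, 0.128, -0.005]
wrist_force: [-0.1, 0.4, 0.2]
width: 0.0854
finger_force: 0.0
```

Run:
```python
from h import *
o=get_obs(); print(o['qpos'].round(3),o['dq'].round(3),o['tcp_pos'],o['orientation'].round(4))
```

```text
[ 0.256  0.145 -0.289  1.141  0.044  3.141] [-0.473 -0.005 -0.009  0.02   0.14   0.003] [0.43676409 0.13015419 0.19946892] [-0.0216  0.9915  0.1278 -0.0047]
```

step_arm(
  plan=[
    [[0, -0.5, 0], 0, 1],
    [[0, -0.5, 0], 0, 1],
    [[0, -0.5, 0], 0, 1],
    [[0, -0.5, 0], 0, 1],
    [[0, -0.5, 0], 0, 1],
    [[0, -0.5, 0], 0, 1],
    [[0, 0, 0], 0, 1],
    [[0, 0, 0], 0, 1],
  ],
)

```text
time_s: 4.18
tcp_pos: [0.4266, 0.1648, 0.2041]
orientation: [-0.038, 0.987, 0.154, -0.008]
wrist_force: [-0.4, -0.1, 0.1]
width: 0.0857
finger_force: 0.0
```

Run:
```python
from h import *
o=get_obs(); print(o['qpos'].round(3),o['dq'].round(3),o['tcp_pos'],o['orientation'].round(4))
```

```text
[ 0.309  0.144 -0.279  1.151  0.078  3.141] [-0.009  0.001 -0.001  0.002 -0.003  0.001] [0.4266142  0.16479627 0.20411397] [-0.0382  0.9873  0.154  -0.0078]
```

step_arm(
  plan=[
    [[0, 0, 0], -1, 1],
    [[0, 0, 0], -1, 1],
    [[0, 0, 0], -1, 1],
    [[0, 0, 0], -1, 1],
    [[0, 0, 0], -1, 1],
    [[0, 0, 0], -1, 1],
    [[0, 0, 0], -1, 1],
    [[0, 0, 0], 0, 1],
  ],
)

```text
time_s: 4.85
tcp_pos: [0.4267, 0.1642, 0.204]
orientation: [-0.039, 0.921, 0.388, 0.002]
wrist_force: [0.9, 1.1, 0.4]
width: 0.085
finger_force: 0.0
```

```bash
cat >> h.py <<'E'
from scipy.spatial.transform import Rotation as R
def pose():
    o=get_obs(); M=R.from_quat(np.roll(o['orientation'],-1)).as_matrix()
    print('q',o['qpos'].round(3),'tcp',o['tcp_pos'].round(4),'yaw',np.degrees(np.arctan2(M[1,0],M[0,0])).round(2),'zaxis',M[:,2].round(3),'F',o['wrist_force'].round(1),'t',round(o['time_s'],2))
    return o,M
E
python3 -c "
from h import *
pose()"
```

```text
q [ 0.307  0.144 -0.28   1.151  0.078  2.651] tcp [0.4267 0.1642 0.204 ] yaw 45.65 zaxis [-0.027  0.073 -0.997] F [0.9 1.1 0.4] t 4.85
```

step_arm(
  plan=[
    [[0, 0, 0], -1, 1],
    [[0, 0, 0], -1, 1],
    [[0, 0, 0], -1, 1],
    [[0, 0, 0], -1, 1],
    [[0, 0, 0], -1, 1],
    [[0, 0, 0], -1, 1],
    [[0, 0, 0], -1, 1],
    [[0, 0, 0], -1, 1],
  ],
)

```text
time_s: 5.52
tcp_pos: [0.4267, 0.1642, 0.204]
orientation: [-0.037, 0.778, 0.627, 0.012]
wrist_force: [-0.2, 0.1, 1.6]
width: 0.0853
finger_force: 0.0
```

step_arm(
  plan=[
    [[0, 0, 0], -1, 1],
    [[0, 0, 0], -1, 1],
    [[0, 0, 0], -1, 1],
    [[0, 0, 0], -1, 1],
    [[0, 0, 0], -1, 1],
    [[0, 0, 0], -0.8, 1],
    [[0.8, 0.4, 0], 0, 1],
    [[0.8, 0.4, 0], 0, 1],
  ],
)

```text
time_s: 6.18
tcp_pos: [0.4387, 0.2069, 0.2069]
orientation: [-0.034, 0.638, 0.769, 0.019]
wrist_force: [0.4, 0.2, -0.0]
width: 0.0853
finger_force: 0.0
```

step_arm(
  plan=[
    [[0.8, 0.4, 0.2], 0, 1],
    [[0.8, 0.3, 0.2], 0, 1],
    [[0, 0, 0], 0, 1],
    [[0, 0, 0], 0, 1],
    [[0, 0, 0], 0, 1],
    [[0, 0, 0], 0, 1],
    [[0, 0, 0], 0, 1],
    [[0, 0, 0], 0, 1],
  ],
)

```text
time_s: 6.85
tcp_pos: [0.4483, 0.2497, 0.2]
orientation: [-0.034, 0.637, 0.77, 0.02]
wrist_force: [-0.1, 0.4, 0.1]
width: 0.0856
finger_force: 0.0
```

Run:
```python
from h import *
import pickle
o,M=pose(); p=camera('wrist'); save(p,'w1.png'); pickle.dump((p,o),open('w1.pkl','wb'))
print([(np.round(b['rect']).tolist(),round(b['conf'],2)) for b in boxes_of(p,'section')])
```

```text
q [ 0.455  0.232 -0.177  1.153  0.078  1.838] tcp [0.4483 0.2497 0.2   ] yaw 100.76 zaxis [-0.027  0.073 -0.997] F [-0.1  0.4  0.1] t 6.85
[([194.0, 80.0, 84.0, 77.0], 0.77), ([227.0, 210.0, 57.0, 72.0], 0.72), ([330.0, 239.0, 63.0, 69.0], 0.72), ([292.0, 163.0, 58.0, 53.0], 0.57)]
```

View pics/w1.png

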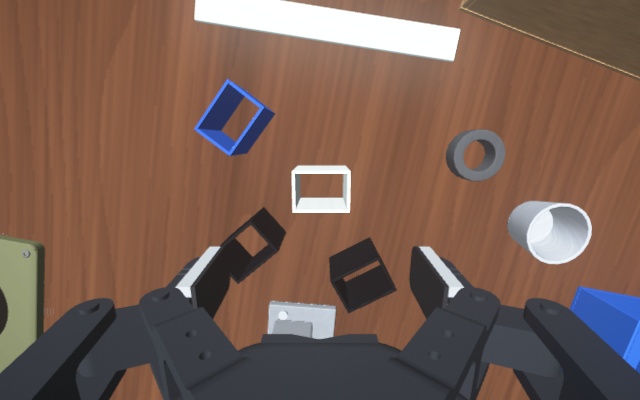

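Run:
```python
from h import *
import pickle
p,o=pickle.load(open('w1.pkl','rb')); im=p['pixels']
g=cv2.cvtColor(im,cv2.COLOR_RGB2GRAY); m=(g[155:225,280:360]>100).astype(np.uint8)
cn=cv2.findContours(m,0,2)[0]; c=max(cn,key=cv2.contourArea); print('hull',cv2.boundingRect(c))
print(g[160:218,321].tolist()); print(g[205,286:300].tolist(),g[205,343:356].tolist())
C=[(292,172),(350,171.5),(350.5,213),(291.5,213)]
W=np.array([atz(p,u,v,.07) for u,v in C]); print(W.round(4),W.mean(0).round(4),[np.linalg.norm(W[k]-W[(k+1)%4]).round(4) for k in range(4)])
for i in (0,2):
    d=(W[1]-W[0]) if i==0 else W[2]-W[3]; print(np.degrees(np.arctan2(d[1],d[0])))
c2=cv2.resize(im[155:220,275:365],(720,520),interpolation=cv2.INTER_CUBIC); cv2.imwrite('pics/c2.png',c2[:,:,::-1])
```

```text
hull (0, 0, 80, 70)
[109, 109, 108, 107, 116, 175, 239, 240, 241, 241, 248, 255, 255, 254, 108, 108, 108, 108, 108, 107, 108, 108, 109, 108, 108, 108, 107, 106, 106, 106, 106, 105, 105, 105, 105, 105, 104, 154, 239, 239, 240, 240, 240, 241, 240, 241, 242, 242, 242, 249, 255, 255, 254, 102, 102, 102, 102, 102]
[100, 99, 99, 99, 100, 122, 232, 255, 255, 241, 129, 200, 242, 242] [243, 239, 221, 217, 251, 255, 254, 159, 115, 115, 114, 113, 111]
[[0.4157 0.267  0.07  ]
 [0.474  0.2787 0.07  ]
 [0.4836 0.236  0.07  ]
 [0.4225 0.2242 0.07  ]] [0.4489 0.2515 0.07  ] [np.float64(0.0595), np.float64(0.0437), np.float64(0.0622), np.float64(0.0433)]
11.355056134536243
10.958171909286577
```

View pics/c2.png

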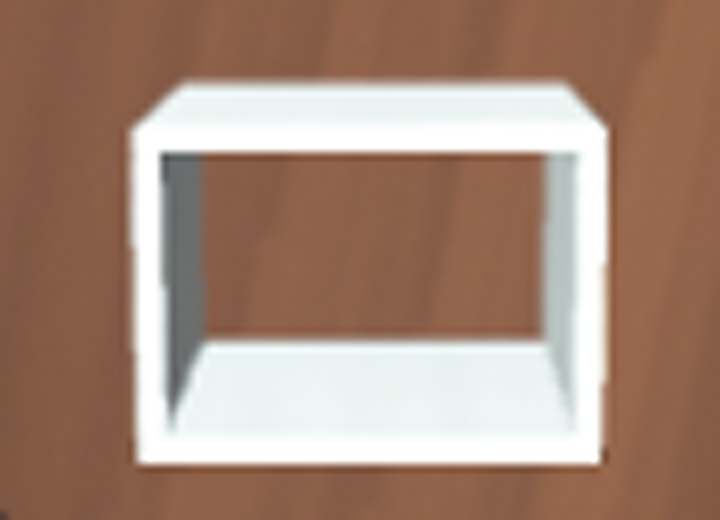

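The enlarged crop shows a bare white tube with its rim corners at (291,171), (351,171), (350,213) and (292,213). It is the only uncoloured tall one, and its rim measures 60 x 44 mm, so this is the section. Descending to grasp it across its 60 mm length.

step_arm(
  plan=[
    [[-0.4, 0.12, 0.5], 0, 1],
    [[0, 0, 0.9], 0, 1],
    [[0, 0, 0.9], 0, 1],
    [[0, 0, 0.9], 0, 1],
    [[0, 0, 0.9], 0, 1],
    [[0, 0, 0.9], 0, 1],
    [[0, 0, 0.9], 0, 1],
    [[0, 0, 0.5], 0, 1],
  ],
)

```text
time_s: 7.62
tcp_pos: [0.4473, 0.2521, 0.0372]
orientation: [-0.034, 0.637, 0.77, 0.018]
wrist_force: [-0.4, 0.7, 0.9]
width: 0.0855
finger_force: 0.0
```

step_arm(
  plan=[
    [[0, 0, 0.5], 0, 1],
    [[0, 0, 0], 0, 1],
    [[0, 0, 0], 0, 1],
    [[0, 0, 0], 0, 0],
    [[0, 0, 0], 0, 0],
    [[0, 0, 0], 0, 0],
    [[0, 0, 0], 0, 0],
    [[0, 0, 0], 0, 0],
  ],
  newtons=40,
)

```text
time_s: 8.28
tcp_pos: [0.4493, 0.2542, 0.0284]
orientation: [-0.033, 0.637, 0.77, 0.021]
wrist_force: [-2.1, -0.6, 5.2]
width: 0.0586
finger_force: 42.7
```

step_arm(
  plan=[
    [[0, 0, 0], 0, 0],
    [[0, 0, 0], 0, 0],
    [[0, 0, 0], 0, 0],
    [[0, 0, 0], 0, 0],
    [[0, 0, 0], 0, 0],
    [[0, 0, 0], 0, 0],
    [[0, 0, 0], 0, 0],
    [[0, 0, 0], 0, 0],
  ],
)

```text
time_s: 8.95
tcp_pos: [0.4493, 0.2542, 0.0284]
orientation: [-0.033, 0.637, 0.77, 0.021]
wrist_force: [-1.4, -0.4, 5.1]
width: 0.0582
finger_force: 42.7
```

step_arm(
  plan=[
    [[0, 0, -0.4], 0, 0],
    [[0, 0, -0.8], 0, 0],
    [[0, 0, -0.9], 0, 0],
    [[0, 0, -0.9], 0, 0],
    [[0, 0, -0.9], 0, 0],
    [[0, 0, -0.9], 0, 0],
    [[0, 0, -0.9], 0, 0],
    [[0, 0, -0.9], 0, 0],
  ],
)

```text
time_s: 9.62
tcp_pos: [0.4526, 0.2414, 0.1932]
orientation: [-0.034, 0.637, 0.77, 0.02]
wrist_force: [0.5, 0.4, -3.4]
width: 0.0582
finger_force: 44.2
```

step_arm(
  plan=[
    [[0, 0, -0.1], 0.6, 0],
    [[-0.4, 0, -0.1], 0.6, 0],
    [[-0.8, 0.1, -0.1], 0, 0],
    [[-0.8, 0.1, -0.1], 0, 0],
    [[-0.8, 0.1, -0.1], 0, 0],
    [[-0.8, 0.1, -0.1], 0, 0],
    [[-0.8, 0.1, -0.1], 0, 0],
    [[-0.8, 0.1, -0.1], 0, 0],
  ],
)

```text
time_s: 10.28
tcp_pos: [0.4814, 0.1111, 0.2007]
orientation: [-0.035, 0.669, 0.743, 0.017]
wrist_force: [-0.5, 0.7, -1.6]
width: 0.0582
finger_force: 44.2
```

step_arm(
  plan=[
    [[-0.8, 0.1, -0.1], 0, 0],
    [[-0.8, 0.1, -0.1], 0, 0],
    [[-0.8, 0.1, -0.1], 0, 0],
    [[-0.8, 0.1, -0.1], 0, 0],
    [[-0.8, 0.1, -0.1], 0, 0],
    [[-0.8, 0, -0.1], 0, 0],
    [[-0.8, 0, -0.1], 0, 0],
    [[-0.6, 0, -0.1], 0, 0],
  ],
)

```text
time_s: 10.95
tcp_pos: [0.5104, -0.043, 0.2085]
orientation: [-0.035, 0.669, 0.742, 0.017]
wrist_force: [-0.7, 0.1, -1.6]
width: 0.0584
finger_force: 44.2
```

step_arm(
  plan=[
    [[-0.4, 0, 0], 0, 0],
    [[0, 0, 0], 0, 0],
    [[0, 0, 0], 0, 0],
    [[0, 0, 0], 0, 0],
    [[0, 0, 0], 0, 0],
    [[0, 0, 0], 0, 0],
    [[0, 0, 0], 0, 0],
    [[0, 0, 0], 0, 0],
  ],
)

```text
time_s: 11.62
tcp_pos: [0.5126, -0.0502, 0.2085]
orientation: [-0.035, 0.668, 0.743, 0.018]
wrist_force: [-0.3, -0.1, -2.8]
width: 0.0584
finger_force: 44.2
```

Run:
```python
from h import *
import pickle
o,M=pose(); print(o['width'],o['finger_force'])
p=camera('wrist'); save(p,'w2.png'); pickle.dump((p,o),open('w2.pkl','wb'))
for q in('section','end_stop','jaw','knob'): print(q,[(np.round(b['rect']).tolist(),round(b['conf'],2)) for b in boxes_of(p,q)][:3])
cv2.imwrite('pics/c3.png',cv2.resize(p['pixels'][60:360,120:520],(800,600),interpolation=cv2.INTER_CUBIC)[:,:,::-1])
```

```text
q [-0.144  0.269 -0.105  1.235  0.068  1.318] tcp [ 0.5126 -0.0502  0.2085] yaw 96.07 zaxis [-0.027  0.073 -0.997] F [-0.3 -0.1 -2.8] t 11.62
0.05844997383390723 44.21090126037598
section [([255.0, 192.0, 128.0, 110.0], 0.82), ([309.0, 0.0, 68.0, 37.0], 0.79), ([212.0, 1.0, 28.0, 11.0], 0.53)]
end_stop [([230.0, 52.0, 212.0, 194.0], 0.62)]
jaw [([266.0, 162.0, 102.0, 16.0], 0.89)]
knob [([411.0, 125.0, 32.0, 94.0], 0.8)]
```

View pics/c3.png

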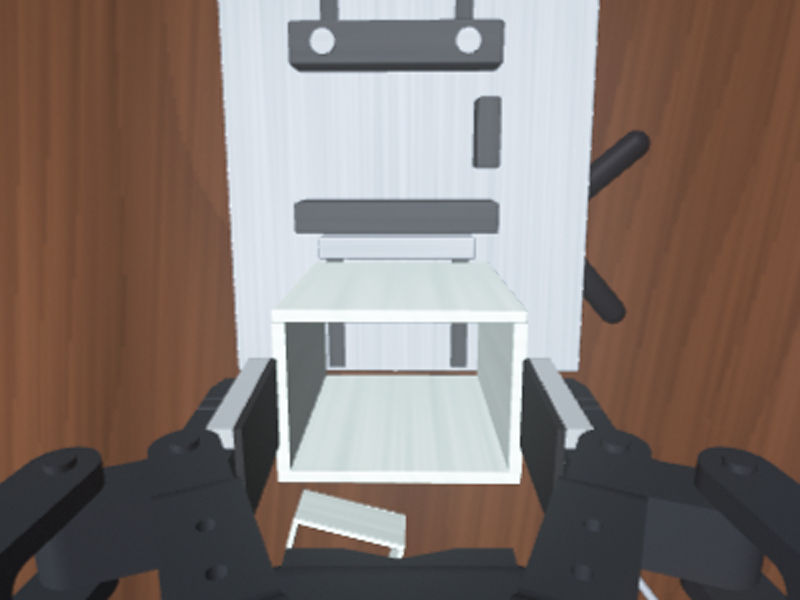

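The crop shows the fixed jaw at (396,45), the end stop at (487,132) and the sliding jaw at (397,217). The section is held upright, with its lower edge at row 262, and the knob arms stick out on the right at (620,160) and (605,290).

Run:
```python
from h import *
import pickle
p,o=pickle.load(open('w2.pkl','rb')); g=cv2.cvtColor(p['pixels'],cv2.COLOR_RGB2GRAY)
def col(x,a,b): print('col',x,a,g[a:b,x].tolist())
def row(y,a,b): print('row',y,a,g[y,a:b].tolist())
col(300,64,100);col(340,64,100);col(280,155,195);col(350,155,195);row(125,350,375);row(100,410,425);row(220,405,418)
t=get_obs
# hyp: corners at crop px
c=lambda u,v:(u/2+120,v/2+60)
for n,uv,z in [('fj face foot L',(291,71),.1),('fj foot R',(500,71),.1),('sj top front L',(296,201),.122),('sj top front R',(498,200),.122),('stop topleft near',(475,168),.12),('stop topleft far',(475,97),.12),('plate edge R far',(599,0),.1),('plate edge R near',(579,370),.1),('plate L far',(219,0),.1),('plate L near',(240,370),.1),('plate near mid',(400,371),.1),('sec bottom L',(322,262),o['tcp_pos'][2]-.0284),('sec bottom R',(490,262),o['tcp_pos'][2]-.0284),('rim UL',(272,320),.042+o['tcp_pos'][2]),('rim UR',(527,320),.042+o['tcp_pos'][2]),('rim LR',(521,483),.042+o['tcp_pos'][2]),('rim LL',(280,483),.042+o['tcp_pos'][2])]:
    print(n,atz(p,*c(*uv),z).round(4))
```

```text
col 300 64 [224, 223, 223, 223, 224, 212, 133, 111, 110, 110, 109, 108, 109, 110, 110, 110, 110, 112, 110, 109, 109, 108, 107, 108, 109, 110, 108, 85, 66, 63, 62, 103, 193, 223, 224, 224]
col 340 64 [226, 226, 227, 227, 221, 173, 112, 110, 111, 110, 110, 110, 110, 110, 111, 111, 112, 110, 110, 109, 109, 109, 108, 108, 108, 109, 105, 80, 65, 62, 64, 128, 229, 229, 229, 229]
col 280 155 [225, 224, 224, 220, 177, 95, 107, 114, 114, 113, 113, 114, 113, 113, 112, 111, 113, 113, 113, 113, 109, 131, 218, 202, 227, 221, 221, 219, 218, 217, 219, 221, 221, 213, 182, 223, 218, 216, 216, 216]
col 350 155 [223, 223, 223, 218, 176, 96, 113, 117, 115, 114, 114, 115, 114, 113, 111, 111, 112, 112, 112, 112, 108, 111, 173, 183, 229, 224, 224, 224, 223, 223, 223, 223, 223, 211, 145, 126, 177, 216, 216, 217]
row 125 350 [224, 224, 223, 223, 225, 224, 197, 78, 89, 111, 111, 111, 112, 112, 113, 111, 111, 110, 109, 109, 153, 224, 227, 226, 226]
row 100 410 [221, 222, 223, 225, 225, 225, 208, 128, 91, 91, 92, 91, 90, 89, 88]
row 220 405 [222, 218, 217, 220, 216, 166, 99, 98, 96, 95, 94, 94, 93]
fj face foot L [0.4522 0.039  0.1   ]
fj foot R [0.5469 0.0489 0.1   ]
sj top front L [ 0.4628 -0.0178  0.122 ]
sj top front R [ 0.5508 -0.0078  0.122 ]
stop topleft near [0.5392 0.0047 0.12  ]
stop topleft far [0.5353 0.0343 0.12  ]
plate edge R far [0.5863 0.0833 0.1   ]
plate edge R near [ 0.6057 -0.0879  0.1   ]
plate L far [0.4177 0.066  0.1   ]
plate L near [ 0.437  -0.1072  0.1   ]
plate near mid [ 0.5171 -0.0985  0.1   ]
sec bottom L [ 0.4839 -0.0331  0.1801]
sec bottom R [ 0.5423 -0.0266  0.1801]
rim UL [ 0.4822 -0.0355  0.2505]
rim UR [ 0.5422 -0.0287  0.2505]
rim LR [ 0.5468 -0.0703  0.2505]
rim LL [ 0.4871 -0.0774  0.2505]
```

step_arm(
  plan=[
    [[0.4, 0, 0], 0, 0],
    [[0.7, 0, 0], 0, 0],
    [[0.7, -0.06, 0], 0, 0],
    [[0.5, 0, 0.2], 0, 0],
    [[0.15, 0, 0.4], 0, 0],
    [[0, 0, 0.6], 0, 0],
    [[0, 0, 0.5], 0, 0],
    [[0, 0, 0.4], 0, 0],
  ],
)

```text
time_s: 12.53
tcp_pos: [0.5026, 0.0146, 0.1596]
orientation: [-0.035, 0.668, 0.743, 0.018]
wrist_force: [0.1, -0.5, -2.5]
width: 0.0581
finger_force: 44.2
```

step_arm(
  plan=[
    [[0, 0, 0.16], 0, 0],
    [[0, 0, 0], 0, 0],
    [[0, 0, 0], 0, 0],
    [[0, 0, 0], 0, 0],
    [[0, 0, 0], 0, 0],
    [[0, 0, 0], 0, 0],
    [[0, 0, 0], 0, 0],
    [[0, 0, 0], 0, 0],
  ],
)

```text
time_s: 13.2
tcp_pos: [0.5034, 0.0139, 0.1571]
orientation: [-0.034, 0.668, 0.743, 0.018]
wrist_force: [-0.1, -0.1, -2.3]
width: 0.0583
finger_force: 44.2
```

Run:
```python
from h import *
import pickle
o,M=pose(); 
C=np.array([.5113,-.0087]);ex=np.array([.9939,.1106]);ey=np.array([-.1106,.9939])
d=o['tcp_pos'][:2]-np.array([.5126,-.0502]); print('section est fixture',-.001+d@ex,-.0435+d@ey,'bottom z',o['tcp_pos'][2]-.0284)
p=camera('wrist'); save(p,'w3.png'); pickle.dump((p,o),open('w3.pkl','wb'))
cv2.imwrite('pics/c4.png',cv2.resize(p['pixels'][120:320,200:450],(800,600),interpolation=cv2.INTER_CUBIC)[:,:,::-1])
```

```text
q [-0.023  0.268 -0.243  1.088  0.073  1.441] tcp [0.5034 0.0139 0.1571] yaw 96.01 zaxis [-0.027  0.073 -0.997] F [-0.1 -0.1 -2.3] t 13.2
section est fixture -0.0030894001006763344 0.02124324098244315 bottom z 0.12867767354537815
```

View pics/c4.png

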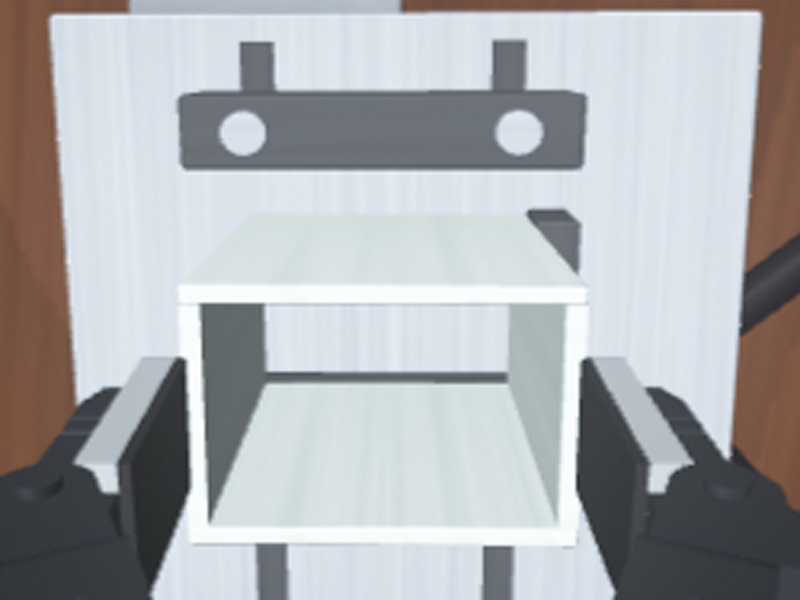

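The section hangs over the gap. Its lower front edge is at crop row 214 and the fixed jaw's front edge is at row 167. Through the tube the sliding jaw's edge shows at row 373, just inside the tube's -y wall at row 383. Putting numbers on this.

Run:
```python
from h import *
import pickle
p,o=pickle.load(open('w3.pkl','rb'))
C=np.array([.5113,-.0087]);ex=np.array([.9939,.1106]);ey=np.array([-.1106,.9939])
c=lambda u,v:(u/3.2+200,v/3+120)
for n,uv,z in [('fj top front',(380,167),.122),('fj if foot',(380,168),.1),('sec front bottom edge',(385,214),.1287),('sec front bottom R',(528,214),.1287),('sec bot L',(248,214),.1287),('sj top front',(385,374),.122),('sec -y wall inner bottom',(385,383),.1287),('stop topleft far',(528,210),.12),('plate far R',(761,12),.1),('plate far L',(50,16),.1)]:
    X=atz(p,*c(*uv),z); d=X[:2]-C; print(n,(1e3*np.array([d@ex,d@ey])).round(1))
```

```text
fj top front [-5.6 53.5]
fj if foot [-6.  50.7]
sec front bottom edge [-4.4 43.3]
sec front bottom R [26.8 43.2]
sec bot L [-34.4  43.3]
sj top front [-4.7  1.7]
sec -y wall inner bottom [-4.6  1.8]
stop topleft far [27.9 42.7]
plate far R [84.4 90. ]
plate far L [-85.  90.]
```

step_arm(
  plan=[
    [[0.03, 0, 0.2], 0, 0],
    [[0, 0, 0.25], 0, 0],
    [[0, 0, 0.25], 0, 0],
    [[0, 0, 0.2], 0, 0],
    [[0, 0, 0.1], 0, 0],
    [[0, 0, 0.05], 0, 0],
    [[0, 0, 0], 0, 0],
    [[0, 0, 0], 0, 0],
  ],
)

```text
time_s: 13.92
tcp_pos: [0.5024, 0.0166, 0.1307]
orientation: [-0.035, 0.668, 0.743, 0.018]
wrist_force: [0.1, -0.1, -2.2]
width: 0.0582
finger_force: 44.2
```

step_arm(
  plan=[
    [[0, 0, 0.04], 0, 0],
    [[0, 0, 0.04], 0, 0],
    [[0, 0, 0], 0, 0],
    [[0, 0, 0], 0, 0],
    [[0, 0, 0], 0, 0],
    [[0, 0, 0], 0, 0],
    [[0, 0, 0], 0, 0],
    [[0, 0, 0], 0, 0],
  ],
)

```text
time_s: 14.58
tcp_pos: [0.5023, 0.0168, 0.1287]
orientation: [-0.035, 0.668, 0.743, 0.018]
wrist_force: [1.0, -0.1, -1.6]
width: 0.0583
finger_force: 44.2
```

step_arm(
  plan=[
    [[0, 0.04, 0], 0, 0],
    [[0, 0.04, 0], 0, 0],
    [[0, 0.04, 0], 0, 0],
    [[0, 0, 0], 0, 0],
    [[0, 0, 0], 0, 0],
    [[0, 0, 0], 0, 0],
    [[0, 0, 0], 0, 0],
    [[0, 0, 0], 0, 0],
  ],
)

```text
time_s: 15.25
tcp_pos: [0.5055, 0.0171, 0.1287]
orientation: [-0.034, 0.668, 0.743, 0.018]
wrist_force: [0.2, -0.3, -0.6]
width: 0.0584
finger_force: 44.3
```

step_arm(
  plan=[
    [[0, 0.03, 0], 0, 0],
    [[0, 0.03, 0], 0, 0],
    [[0, 0, 0], 0, 0],
    [[0, 0, 0], 0, 0],
    [[0, 0, 0], 0, 0],
    [[0, 0, 0], 0, 0],
    [[0, 0, 0], 0, 0],
    [[0, 0, 0], 0, 0],
  ],
)

```text
time_s: 15.92
tcp_pos: [0.5067, 0.0173, 0.1287]
orientation: [-0.035, 0.668, 0.743, 0.018]
wrist_force: [-1.0, 0.4, 1.3]
width: 0.0583
finger_force: 44.5
```

step_arm(
  plan=[
    [[0, 0.03, 0], 0, 0],
    [[0, 0.03, 0], 0, 0],
    [[0, 0, 0], 0, 0],
    [[0, 0, 0], 0, 0],
    [[0, 0, 0], 0, 0],
    [[0, 0, 0], 0, 0],
    [[0, 0, 0], 0, 0],
    [[0, 0, 0], 0, 0],
  ],
)

```text
time_s: 16.58
tcp_pos: [0.5068, 0.0173, 0.1287]
orientation: [-0.035, 0.668, 0.743, 0.017]
wrist_force: [-5.1, -2.0, 5.4]
width: 0.0582
finger_force: 44.9
```

step_arm(
  plan=[
    [[0, 0, 0], 0, 1],
    [[0, 0, 0], 0, 1],
    [[0, 0, 0], 0, 1],
    [[0, 0, 0], 0, 1],
    [[0, 0, 0], 0, 1],
    [[0, 0, 0], 0, 1],
    [[0, 0, 0], 0, 1],
    [[0, 0, 0], 0, 1],
  ],
)

```text
time_s: 17.25
tcp_pos: [0.5084, 0.0174, 0.1286]
orientation: [-0.035, 0.668, 0.743, 0.018]
wrist_force: [-0.6, -0.2, 0.6]
width: 0.0853
finger_force: 0.0
```

step_arm(
  plan=[
    [[0, 0.2, 0], 0, 1],
    [[0, 0.1, 0], 0, 1],
    [[0, 0.06, 0], 0, 1],
    [[0, 0.04, 0], 0, 1],
    [[0, 0.04, 0], 0, 1],
    [[0, 0.04, 0], 0, 1],
    [[0, 0, 0], 0, 1],
    [[0, 0, 0], 0, 1],
  ],
)

```text
time_s: 17.92
tcp_pos: [0.5202, 0.0187, 0.1283]
orientation: [-0.035, 0.668, 0.743, 0.018]
wrist_force: [-0.2, -0.4, 0.2]
width: 0.0856
finger_force: 0.0
```

Run:
```python
from h import *
import pickle
o,M=pose(); p=camera('wrist'); save(p,'w4.png'); pickle.dump((p,o),open('w4.pkl','wb'))
t=camera('top'); pickle.dump(t,open('t4.pkl','wb'))
a=cv2.resize(p['pixels'][120:320,200:450],(500,400),interpolation=cv2.INTER_CUBIC)
b=cv2.resize(t['pixels'][145:245,265:340],(300,400),interpolation=cv2.INTER_CUBIC)
cv2.imwrite('pics/c5.png',np.hstack([a,b])[:,:,::-1])
```

```text
q [-0.013  0.315 -0.255  1.029  0.073  1.451] tcp [0.5202 0.0187 0.1283] yaw 96.02 zaxis [-0.027  0.073 -0.997] F [-0.2 -0.4  0.2] t 17.92
```

View pics/c5.png

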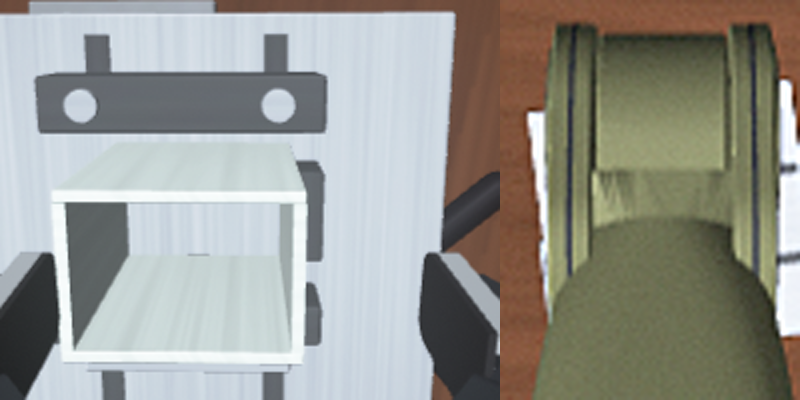

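step_arm(
  plan=[
    [[0, 0.04, 0], 0, 1],
    [[0, 0.04, 0], 0, 1],
    [[0, 0.03, 0], 0, 1],
    [[0, 0, 0], 0, 1],
    [[0, 0, 0], 0, 1],
    [[0, 0, 0], 0, 1],
    [[0, 0, 0], 0, 1],
    [[0, 0, 0], 0, 1],
  ],
)

```text
time_s: 18.68
tcp_pos: [0.5229, 0.019, 0.1283]
orientation: [-0.035, 0.668, 0.743, 0.018]
wrist_force: [-0.0, 0.7, -0.3]
width: 0.0854
finger_force: 0.0
```

step_arm(
  plan=[
    [[0, 0.04, 0], 0, 1],
    [[0, 0.04, 0], 0, 1],
    [[0, 0.03, 0], 0, 1],
    [[0, 0, 0], 0, 1],
    [[0, 0, 0], 0, 1],
    [[0, 0, 0], 0, 1],
    [[0, 0, 0], 0, 1],
    [[0, 0, 0], 0, 1],
  ],
)

```text
time_s: 19.35
tcp_pos: [0.5256, 0.0193, 0.1282]
orientation: [-0.035, 0.668, 0.743, 0.018]
wrist_force: [-0.7, -1.0, 0.3]
width: 0.0851
finger_force: 0.0
```

Run:
```python
from h import *
import pickle
o,M=pose(); p=camera('wrist'); save(p,'w5.png'); pickle.dump((p,o),open('w5.pkl','wb'))
cv2.imwrite('pics/c6.png',cv2.resize(p['pixels'][120:320,180:430],(800,600),interpolation=cv2.INTER_CUBIC)[:,:,::-1])
```

```text
q [-0.012  0.324 -0.242  1.033  0.073  1.452] tcp [0.5256 0.0193 0.1282] yaw 96.02 zaxis [-0.027  0.073 -0.997] F [-0.7 -1.   0.3] t 19.35
```

View pics/c6.png

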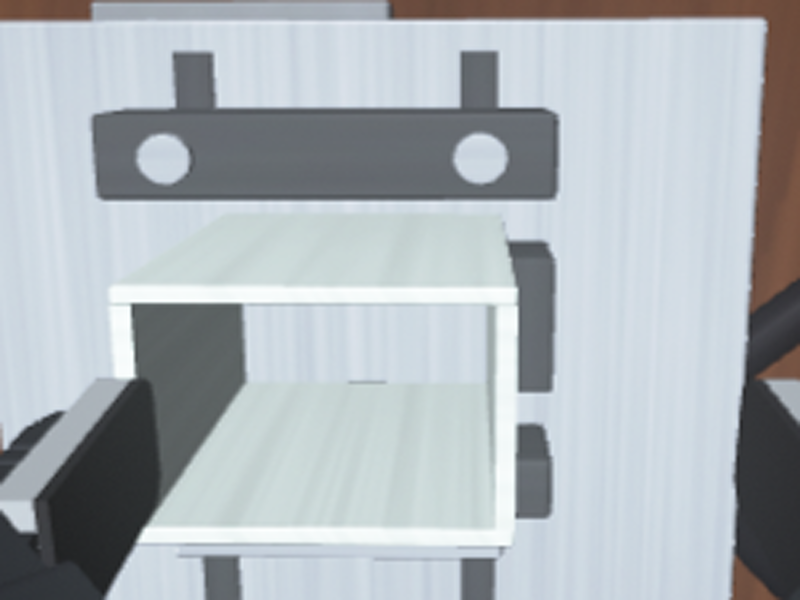

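Run:
```python
from h import *
import pickle
p,o=pickle.load(open('w5.pkl','rb'))
C=np.array([.5113,-.0087]);ex=np.array([.9939,.1106]);ey=np.array([-.1106,.9939])
c=lambda u,v:(u/3.2+180,v/3+120)
for n,uv,z in [('rim FL',(110,290),.17),('rim FR',(517,290),.17),('rim RR',(513,545),.17),('bot FL',(222,214),.1),('bot FR',(503,214),.1),('fj front',(330,198),.122),('stop top L far',(512,242),.12),('stop top R far',(552,242),.12),('stop R near',(551,391),.12),('plate FR',(765,20),.1),('sj R far',(550,426),.122),('padtip near-top',(150,380),.155),('pad bottom',(160,455),.141)]:
    X=atz(p,*c(*uv),z); d=X[:2]-C; print(n,(1e3*np.array([d@ex,d@ey])).round(1))
T=np.array(p['T']);d=T[:2,3]-C;print('cam',d@ex,d@ey,T[2,3])
```

```text
rim FL [-31.   45.8]
rim FR [29.4 45.8]
rim RR [29.2  2.1]
bot FL [-31.5  46.3]
bot FR [30.1 46.2]
fj front [-4.6 53.3]
stop top L far [31.1 43.5]
stop top R far [39.  43.5]
stop R near [39.4 10.3]
plate FR [84.4 89.8]
sj R far [39.1  3. ]
padtip near-top [-31.1  25.4]
pad bottom [-35.1   4.6]
cam 0.021649934470905886 0.08130490588412312 0.30896481978673745
```

step_arm(
  plan=[
    [[0, 0.04, 0], 0, 1],
    [[0, 0.04, 0], 0, 1],
    [[0, 0, 0], 0, 1],
    [[0, 0, 0], 0, 1],
    [[0, 0, 0], 0, 1],
    [[0, 0, 0], 0, 1],
    [[0, 0, 0], 0, 1],
    [[0, 0, 0], 0, 1],
  ],
)

```text
time_s: 20.07
tcp_pos: [0.5276, 0.0195, 0.1282]
orientation: [-0.035, 0.668, 0.743, 0.018]
wrist_force: [-0.9, 1.1, 0.5]
width: 0.0855
finger_force: 0.0
```

step_arm(
  plan=[
    [[0, 0.04, 0], 0, 1],
    [[0, 0.04, 0], 0, 1],
    [[0, 0.04, 0], 0, 1],
    [[0, 0, 0], 0, 1],
    [[0, 0, 0], 0, 1],
    [[0, 0, 0], 0, 1],
    [[0, 0, 0], 0, 1],
    [[0, 0, 0], 0, 1],
  ],
)

```text
time_s: 20.73
tcp_pos: [0.5306, 0.0198, 0.1281]
orientation: [-0.035, 0.668, 0.743, 0.018]
wrist_force: [0.3, 0.1, 0.3]
width: 0.0855
finger_force: 0.0
```

Run:
```python
from h import *
import pickle
p0,o0=pickle.load(open('w5.pkl','rb')); o,M=pose(); p=camera('wrist'); pickle.dump((p,o),open('w6.pkl','wb')); save(p,'w6.png')
C=np.array([.5113,-.0087]);ex=np.array([.9939,.1106]);ey=np.array([-.1106,.9939])
def W(x,y,z): a=C+x*1e-3*ex+y*1e-3*ey; return [a[0],a[1],z]
g0=cv2.cvtColor(p0['pixels'],cv2.COLOR_RGB2GRAY);g=cv2.cvtColor(p['pixels'],cv2.COLOR_RGB2GRAY)
for n,X in [('rimFR',W(29.4,45.8,.17)),('rimFL',W(-31,45.8,.17)),('rimRR',W(29.2,2.1,.17)),('jaw corner',W(39,53,.122)),('stop',W(39,43.5,.12))]:
    a=np.round(proj(p0,X)).astype(int); b=np.array(proj(p,X))
    t=g0[a[1]-8:a[1]+9,a[0]-8:a[0]+9]; bi=np.round(b).astype(int); s=g[bi[1]-18:bi[1]+19,bi[0]-18:bi[0]+19]
    r=cv2.matchTemplate(s,t,cv2.TM_CCOEFF_NORMED); _,v,_,l=cv2.minMaxLoc(r); print(n,a,'pred',b.round(1),'found',bi+np.array(l)-10,round(v,2))
```

```text
q [-0.011  0.332 -0.23   1.037  0.073  1.453] tcp [0.5306 0.0198 0.1281] yaw 96.02 zaxis [-0.027  0.073 -0.997] F [0.3 0.1 0.3] t 20.73
rimFR [342 217] pred [331.  216.7] found [331 217] 0.98
rimFL [214 217] pred [203.9 216.7] found [203 217] 0.96
rimRR [340 302] pred [330.3 301.6] found [333 302] 0.91
jaw corner [353 186] pred [345.  186.4] found [345 186] 1.0
stop [352 201] pred [344.6 200.7] found [344 201] 0.99
```

step_arm(
  plan=[
    [[0, -0.2, -0.4], 0, 1],
    [[0, -0.2, -0.8], 0, 1],
    [[0, 0, -0.9], 0, 1],
    [[0, 0, -0.8], 0, 1],
    [[-0.5, 0.5, -0.3], 0, 0],
    [[-0.8, 0.9, 0], 0, 0],
    [[-0.8, 0.9, 0], 0, 0],
    [[-0.8, 0.9, 0], 0, 0],
  ],
)

```text
time_s: 21.45
tcp_pos: [0.6108, -0.0512, 0.2026]
orientation: [-0.034, 0.668, 0.743, 0.019]
wrist_force: [0.6, 1.1, 0.0]
width: 0.0389
finger_force: 0.0
```

step_arm(
  plan=[
    [[-0.8, 0.8, 0], 0, 0],
    [[-0.3, 0.3, 0], 0, 0],
    [[0, 0, 0], 0, 0],
    [[0, 0, 0], 0, 0],
    [[0, 0, 0], 0, 0],
    [[0, 0, 0], 0, 0],
    [[0, 0, 0], 0, 0],
    [[0, 0, 0], 0, 0],
  ],
)

```text
time_s: 22.12
tcp_pos: [0.6397, -0.0742, 0.199]
orientation: [-0.034, 0.668, 0.743, 0.018]
wrist_force: [-0.3, -0.0, 0.9]
width: -0.0002
finger_force: 0.0
```

```bash
cat >> h.py <<'E'
C=np.array([.5113,-.0087]);ex=np.array([.9939,.1106]);ey=np.array([-.1106,.9939])
def fx(X): d=np.array(X)[:2]-C; return (1e3*np.array([d@ex,d@ey])).round(1)
E
python3 - <<'E'
from h import *
import pickle
o,M=pose(); print('tcp fixture',fx(o['tcp_pos']),o['width'])
p=camera('wrist'); save(p,'w7.png'); pickle.dump((p,o),open('w7.pkl','wb'))
cv2.imwrite('pics/c7.png',cv2.resize(p['pixels'],(800,500))[:,:,::-1])
p0,_=pickle.load(open('w2.pkl','rb'))
for u,v in((640,142),(590,180),(612,312),(588,270)): 
    X=fx(atz(p0,u/2+120,v/2+60,.064)); print(X,np.degrees(np.arctan2(X[1]+20,X[0]-70)).round(1),np.hypot(X[1]+20,X[0]-70).round(1))
E
```

```text
q [-0.153  0.503  0.234  1.34   0.068  1.31 ] tcp [ 0.6397 -0.0742  0.199 ] yaw 96.07 zaxis [-0.027  0.073 -0.997] F [-0.3 -0.   0.9] t 22.12
tcp fixture [120.4 -79.3] -0.00018532210401826796
[120.5  22.6] 40.1 66.1
[95.7  3.1] 42.0 34.6
[111.8 -68.5] -49.2 64.0
[ 97.4 -45.1] -42.5 37.2
```

View pics/c7.png

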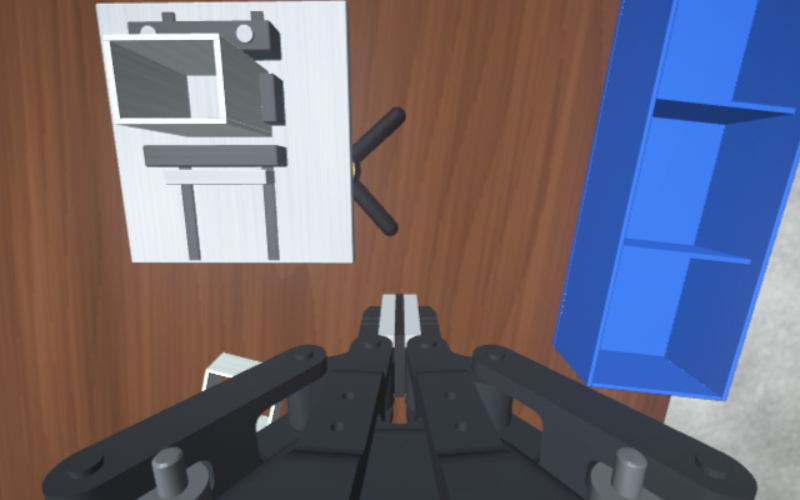

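step_arm(
  plan=[
    [[-0.6, -0.2, 0.4], 0, 0],
    [[-0.6, -0.2, 0.9], 0, 0],
    [[0, 0, 0.9], 0, 0],
    [[0, 0, 0.9], 0, 0],
    [[0, 0, 0.9], 0, 0],
    [[0, 0, 0.9], 0, 0],
    [[0, 0, 0.6], 0, 0],
    [[0, 0, 0.3], 0, 0],
  ],
)

```text
time_s: 22.83
tcp_pos: [0.6274, -0.0943, 0.0494]
orientation: [-0.036, 0.668, 0.743, 0.017]
wrist_force: [-1.3, -0.0, 0.4]
width: -0.0
finger_force: 0.0
```

step_arm(
  plan=[
    [[0, 0, 0], 0, 0],
    [[0, 0, 0], 0, 0],
    [[0.2, 0, 0], 0, 0],
    [[0.2, 0, 0], 0, 0],
    [[0, 0, 0], 0, 0],
    [[0, 0, 0], 0, 0],
    [[0, 0, 0], 0, 0],
    [[0, 0, 0], 0, 0],
  ],
)

```text
time_s: 23.5
tcp_pos: [0.6286, -0.0852, 0.0529]
orientation: [-0.034, 0.668, 0.743, 0.018]
wrist_force: [-0.5, -0.6, 0.6]
width: 0.0001
finger_force: 0.0
```

Run:
```python
from h import *
o,M=pose(); print('tcp fixture',fx(o['tcp_pos']))
```

```text
q [-0.172  0.562 -0.053  0.994  0.067  1.292] tcp [ 0.6286 -0.0852  0.0529] yaw 96.03 zaxis [-0.027  0.073 -0.997] F [-0.5 -0.6  0.6] t 23.5
tcp fixture [108.1 -89. ]
```

step_arm(
  plan=[
    [[0.16, 0.04, 0.02], 0, 0],
    [[0.16, 0.04, 0.02], 0, 0],
    [[0.16, 0.04, 0.02], 0, 0],
    [[0.16, 0.04, 0.02], 0, 0],
    [[0.16, 0.04, 0.02], 0, 0],
    [[0.16, 0.04, 0.02], 0, 0],
    [[0.16, 0.04, 0.02], 0, 0],
    [[0.15, 0.08, 0.02], 0, 0],
  ],
)

```text
time_s: 24.17
tcp_pos: [0.6338, -0.0518, 0.0508]
orientation: [-0.035, 0.668, 0.743, 0.018]
wrist_force: [-0.2, 0.3, -0.4]
width: 0.0001
finger_force: 0.0
```

Run:
```python
from h import *
o,M=pose(); print('tcp fixture',fx(o['tcp_pos']))
```

```text
q [-0.12   0.564 -0.056  0.987  0.069  1.344] tcp [ 0.6338 -0.0518  0.0508] yaw 96.03 zaxis [-0.028  0.073 -0.997] F [-0.2  0.3 -0.4] t 24.17
tcp fixture [117.  -56.4]
```

```bash
cat >> h.py <<'E'
def W(x,y,z): a=C+x*1e-3*ex+y*1e-3*ey; return [a[0],a[1],z]
def knob(p):
    g=cv2.cvtColor(p['pixels'],cv2.COLOR_RGB2GRAY).astype(int); r=[]
    for th in range(-75,76,3):
        s=[]
        for rr in (45,52,59,65):
            x=70+rr*np.cos(np.radians(th)); y=-20+rr*np.sin(np.radians(th))
            u,v=proj(p,W(x,y,.067)); u,v=int(round(u)),int(round(v))
            s.append(g[v,u] if x>90 and 0<=u<640 and 0<=v<400 else -1)
        r.append((th,*map(int,s)))
    return r
E
python3 - <<'E'
from h import *
import pickle
for f_ in('w7.pkl',None):
    p=pickle.load(open(f_,'rb'))[0] if f_ else camera('wrist')
    print([ (a[0],a[1:]) for a in knob(p) if min([v for v in a[1:] if v>=0] or [255])<60])
save(p,'w8.png'); o,M=pose(); print(o['moment'])
for z in(.05,.06,.1): print(np.round(proj(p,W(117,-56,z))))
E
```

```text
[(-57, (56, 79, 104, 103)), (-54, (61, 57, 51, 49)), (-51, (63, 63, 61, 49)), (-48, (63, 60, 60, 50)), (-45, (55, 53, 50, 42)), (-42, (53, 76, 84, 101)), (36, (45, 42, 42, 56)), (39, (50, 46, 45, 43)), (42, (57, 59, 59, 51)), (48, (62, 59, 61, 66))]
[(-57, (49, 89, 61, 60)), (-54, (53, 50, 68, 197)), (-51, (54, 55, 68, 197)), (-48, (52, 53, 197, 197)), (-45, (46, 46, 198, 79)), (-42, (41, 39, 197, 53)), (-36, (99, 94, 53, 197)), (33, (56, 93, 88, 101)), (36, (34, 31, 30, 61)), (39, (40, 38, 37, 35)), (42, (53, 50, 52, 48)), (45, (61, 62, 64, 59)), (48, (57, 52, 51, 88))]
q [-0.119  0.564 -0.055  0.987  0.07   1.344] tcp [ 0.6343 -0.0511  0.0508] yaw 96.07 zaxis [-0.027  0.074 -0.997] F [-0.1  0.4  0.7] t 24.22
[ 0.00615986 -0.08588719 -0.0195654 ]
[318. 230.]
[318. 235.]
[316. 261.]
```

Run:
```python
from h import *
o,M=pose(); s=camera('scene'); save(s,'s8.png'); w=cv2.cvtColor(cv2.imread('pics/w8.png'),cv2.COLOR_BGR2RGB)
for n,X in [('tcp',o['tcp_pos']),('tcp up20',o['tcp_pos']-.02*M[:,2]),('up40',o['tcp_pos']-.04*M[:,2]),('armtip-48',W(113,-67,.064)),('axis',W(70,-20,.064)),('plate +x-y corner',W(85,-90,.1))]: print(n,np.round(proj(s,X),1))
im=s['pixels'].copy()
a=cv2.resize(im[140:240,250:383],(800,600),interpolation=cv2.INTER_CUBIC)
a=cv2.resize(a,(530,398)); b=cv2.resize(w[120:280,260:368],(269,398),interpolation=cv2.INTER_CUBIC)
cv2.imwrite('pics/c8.png',np.hstack([a,b])[:,:,::-1])
```

```text
q [-0.119  0.564 -0.055  0.987  0.07   1.344] tcp [ 0.6343 -0.0511  0.0508] yaw 96.07 zaxis [-0.027  0.074 -0.997] F [-0.1  0.4  0.7] t 24.22
tcp [293.  218.5]
tcp up20 [292.1 212.6]
up40 [291.2 206.6]
armtip-48 [289.1 212.7]
axis [311.2 204.9]
plate +x-y corner [283.  193.6]
```

View pics/c8.png

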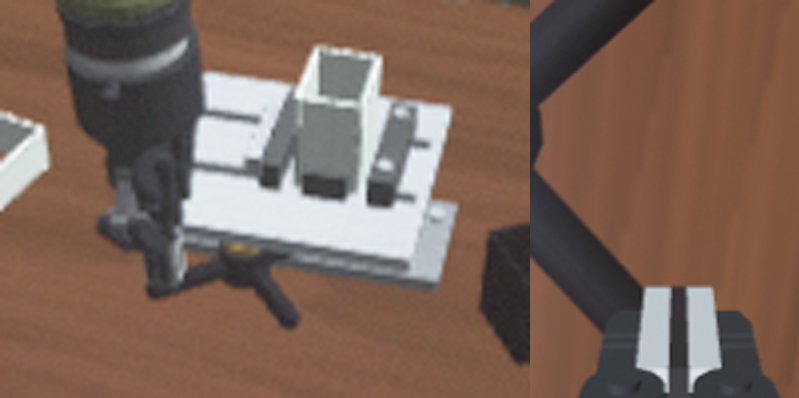

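The scene crop shows the closed fingertip at (295,211.5) px, where the reported TCP projects to (293,218.5). The real tip is therefore about 22 mm higher than reported, and it passed over the knob arm, which has not moved. The section stands against the end stop. I'll back off and go lower.

step_arm(
  plan=[
    [[-0.4, -0.1, -0.05], 0, 0],
    [[-0.7, -0.2, -0.05], 0, 0],
    [[-0.6, -0.1, 0], 0, 0],
    [[-0.1, 0, 0.2], 0, 0],
    [[0, 0, 0.4], 0, 0],
    [[0, 0, 0.3], 0, 0],
    [[0, 0, 0.05], 0, 0],
    [[0, 0, 0], 0, 0],
  ],
)

```text
time_s: 24.93
tcp_pos: [0.6268, -0.0957, 0.0249]
orientation: [-0.036, 0.668, 0.743, 0.017]
wrist_force: [-0.2, -0.5, 0.3]
width: -0.0002
finger_force: 0.0
```

Run:
```python
from h import *
o,M=pose(); print('tcp fixture',fx(o['tcp_pos']))
```

```text
q [-0.189  0.589 -0.085  0.941  0.067  1.274] tcp [ 0.6268 -0.0957  0.0249] yaw 96.05 zaxis [-0.03   0.074 -0.997] F [-0.2 -0.5  0.3] t 24.93
tcp fixture [105.2 -99.2]
```

step_arm(
  plan=[
    [[0.16, 0.04, 0.01], 0, 0],
    [[0.16, 0.04, 0.01], 0, 0],
    [[0.16, 0.04, 0.01], 0, 0],
    [[0.16, 0.04, 0.01], 0, 0],
    [[0.16, 0.04, 0.01], 0, 0],
    [[0.16, 0.04, 0.01], 0, 0],
    [[0.16, 0.04, 0.01], 0, 0],
    [[0.16, 0.05, 0.01], 0, 0],
  ],
)

```text
time_s: 25.6
tcp_pos: [0.6384, -0.0694, 0.0276]
orientation: [-0.027, 0.669, 0.742, 0.017]
wrist_force: [6.3, -10.7, 2.5]
width: -0.0003
finger_force: 5.6
```

Run:
```python
from h import *
o,M=pose(); print('tcp fixture',fx(o['tcp_pos']),'F fixture',o['wrist_force'][:2]@ex,o['wrist_force'][:2]@ey)
```

```text
q [-0.14   0.586 -0.081  0.93   0.058  1.326] tcp [ 0.6384 -0.0694  0.0276] yaw 95.92 zaxis [-0.018  0.061 -0.998] F [  6.3 -10.7   2.5] t 25.6
tcp fixture [119.6 -74.4] F fixture 5.045323174845813 -11.30479622258339
```

step_arm(
  plan=[
    [[-0.2, 0.05, -0.2], 0, 0],
    [[0, 0, -0.7], 0, 0],
    [[0, 0, -0.7], 0, 0],
    [[0.5, 0.1, 0], 0, 0],
    [[0.8, 0.1, 0], 0, 0],
    [[0.8, 0.1, 0], 0, 0],
    [[0.8, 0.1, 0], 0, 0],
    [[0.1, 0, 0], 0, 0],
  ],
)

```text
time_s: 26.27
tcp_pos: [0.6376, 0.0083, 0.0717]
orientation: [-0.035, 0.667, 0.744, 0.019]
wrist_force: [0.8, 0.7, 0.6]
width: -0.0001
finger_force: 0.0
```

step_arm(
  plan=[
    [[0, 0, 0], 0, 0],
    [[0, 0, 0], 0, 0],
    [[0, 0, 0], 0, 0],
    [[0, 0, 0], 0, 0],
    [[0, 0, 0], 0, 0],
    [[0, 0, 0], 0, 0],
    [[0, 0, 0], 0, 0],
    [[0, 0, 0], 0, 0],
  ],
)

```text
time_s: 26.93
tcp_pos: [0.6379, 0.0035, 0.0716]
orientation: [-0.035, 0.668, 0.743, 0.018]
wrist_force: [1.1, -0.5, -0.2]
width: -0.0001
finger_force: 0.0
```

Run:
```python
from h import *
o,M=pose(); print('tcp fixture',fx(o['tcp_pos'])); p=camera('wrist'); save(p,'w9.png')
print([ (a[0],a[1:]) for a in knob(p) if min([v for v in a[1:] if v>=0] or [255])<60])
```

```text
q [-0.034  0.547 -0.029  1.025  0.072  1.43 ] tcp [0.6379 0.0035 0.0716] yaw 95.99 zaxis [-0.027  0.073 -0.997] F [ 1.1 -0.5 -0.2] t 26.93
tcp fixture [127.2  -1.8]
[(-72, (-1, -1, -1, 36)), (-69, (-1, -1, 58, 64)), (-66, (-1, 58, 58, 58)), (-63, (59, 58, 57, 57)), (-60, (59, 55, 57, 56)), (-57, (59, 50, 58, 56)), (-54, (59, 69, 57, 57)), (-51, (60, 58, 56, 57)), (-48, (58, 57, 56, 52)), (-45, (59, 57, 58, 30)), (-42, (57, 58, 57, 30)), (-39, (53, 58, 57, 42)), (-36, (58, 57, 31, 38)), (-33, (59, 57, 37, 45)), (-30, (59, 58, 32, 67)), (-27, (59, 58, 33, 67)), (-24, (59, 59, 45, 68)), (-21, (62, 60, 69, 54)), (-18, (68, 59, 69, 53)), (-6, (61, 200, 54, 201)), (-3, (72, 201, 54, 201)), (0, (62, 201, 53, 201)), (3, (61, 201, 53, 201)), (6, (61, 201, 54, 201)), (9, (62, 200, 55, 201)), (12, (101, 201, 54, 203)), (48, (40, 37, 35, 55)), (51, (46, 45, 43, 41)), (54, (57, 56, 55, 55)), (57, (60, 58, 56, 58)), (60, (59, 56, 55, 83))]
```

step_arm(
  plan=[
    [[-0.5, -0.1, 0], 0, 0],
    [[-0.8, -0.2, 0], 0, 0],
    [[-0.8, -0.2, 0], 0, 0],
    [[-0.8, -0.2, 0], 0, 0],
    [[-0.6, -0.15, 0], 0, 0],
    [[-0.1, 0, 0.2], 0, 0],
    [[0, 0, 0.6], 0, 0],
    [[0, 0, 0.5], 0, 0],
  ],
)

```text
time_s: 27.65
tcp_pos: [0.6257, -0.0857, 0.0325]
orientation: [-0.034, 0.669, 0.743, 0.019]
wrist_force: [-0.6, -0.9, -1.0]
width: -0.0002
finger_force: 0.0
```

step_arm(
  plan=[
    [[0, 0, 0.2], 0, 0],
    [[0, 0, 0], 0, 0],
    [[0, 0, 0], 0, 0],
    [[0.1, 0, 0], 0, 0],
    [[0.12, 0, 0], 0, 0],
    [[0.12, 0, 0], 0, 0],
    [[0.12, 0, 0], 0, 0],
    [[0.12, 0.0, 0], 0, 0],
  ],
)

```text
time_s: 28.32
tcp_pos: [0.6238, -0.07, 0.0293]
orientation: [-0.034, 0.668, 0.743, 0.018]
wrist_force: [0.2, -0.1, 0.2]
width: 0.0003
finger_force: 0.0
```

```bash
cat >> h.py <<'E'
def kn():
    o,M=pose(); F=o['wrist_force'][:2]; t=fx(o['tcp_pos']); f_=np.array([F@ex,F@ey]); c=t-np.array([70,-20])
    th=np.degrees(np.arctan2(c[1],c[0])); print('fix',t,'Ffix',f_.round(1),'phi',th.round(1),'rad',np.hypot(*c).round(1),'torque',round(-(c[0]*f_[1]-c[1]*f_[0])*1e-3,3))
E
python3 -c "
from h import *
kn()"
```

```text
q [-0.15   0.57  -0.106  0.932  0.068  1.313] tcp [ 0.6238 -0.07    0.0293] yaw 96.04 zaxis [-0.027  0.073 -0.997] F [ 0.2 -0.1  0.2] t 28.32
fix [105.  -73.3] Ffix [ 0.1 -0.1] phi -56.7 rad 63.8 torque -0.005
```

step_arm(
  plan=[
    [[0.16, 0, 0], 0, 0],
    [[0.16, 0.05, 0.01], 0, 0],
    [[0.14, 0.08, 0.01], 0, 0],
    [[0.14, 0.08, 0.01], 0, 0],
    [[0.14, 0.08, 0.01], 0, 0],
    [[0.14, 0.08, 0.01], 0, 0],
    [[0.14, 0.08, 0.01], 0, 0],
    [[0.14, 0.08, 0.01], 0, 0],
  ],
)

```text
time_s: 28.98
tcp_pos: [0.6341, -0.0425, 0.0295]
orientation: [-0.033, 0.669, 0.743, 0.016]
wrist_force: [-1.0, -6.7, 1.9]
width: 0.0004
finger_force: 3.2
```

```bash
python3 -c "
from h import *
kn()"
```

```text
q [-0.103  0.579 -0.088  0.937  0.065  1.362] tcp [ 0.6341 -0.0425  0.0295] yaw 95.94 zaxis [-0.027  0.068 -0.997] F [-1.  -6.7  1.9] t 28.98
fix [118.3 -47.2] Ffix [-1.7 -6.6] phi -29.4 rad 55.4 torque 0.364
```

step_arm(
  plan=[
    [[0.16, 0.07, 0.01], 0, 0],
    [[0.16, 0.07, 0.01], 0, 0],
    [[0.16, 0.07, 0.01], 0, 0],
    [[0.16, 0.07, 0.01], 0, 0],
    [[0.16, 0.02, 0.01], 0, 0],
    [[0.16, 0.02, 0.01], 0, 0],
    [[0.16, 0.02, 0.01], 0, 0],
    [[0.16, 0, 0.01], 0, 0],
  ],
)

```text
time_s: 29.65
tcp_pos: [0.6389, -0.01, 0.0298]
orientation: [-0.033, 0.669, 0.743, 0.016]
wrist_force: [-0.2, -6.5, 2.3]
width: 0.0002
finger_force: 3.5
```

```bash
python3 -c "
from h import *
kn()"
```

```text
q [-0.052  0.582 -0.082  0.937  0.066  1.413] tcp [ 0.6389 -0.01    0.0298] yaw 95.95 zaxis [-0.027  0.068 -0.997] F [-0.2 -6.5  2.3] t 29.65
fix [126.7 -15.4] Ffix [-0.9 -6.4] phi 4.6 rad 56.9 torque 0.36
```

step_arm(
  plan=[
    [[0.16, -0.02, 0.01], 0, 0],
    [[0.16, -0.02, 0.01], 0, 0],
    [[0.15, -0.04, 0.01], 0, 0],
    [[0.15, -0.04, 0.01], 0, 0],
    [[0.14, -0.06, 0.01], 0, 0],
    [[0.14, -0.06, 0.01], 0, 0],
    [[0.14, -0.07, 0.01], 0, 0],
    [[0.12, -0.08, 0.01], 0, 0],
  ],
)

```text
time_s: 30.32
tcp_pos: [0.6281, 0.0183, 0.0307]
orientation: [-0.031, 0.669, 0.743, 0.018]
wrist_force: [2.4, -5.8, 2.5]
width: -0.0003
finger_force: 3.0
```

```bash
python3 -c "
from h import *
kn()"
```

```text
q [-0.009  0.56  -0.121  0.913  0.068  1.456] tcp [0.6281 0.0183 0.0307] yaw 95.97 zaxis [-0.023  0.068 -0.997] F [ 2.4 -5.8  2.5] t 30.32
fix [119.1  13.9] Ffix [ 1.8 -6. ] phi 34.6 rad 59.7 torque 0.356
```

step_arm(
  plan=[
    [[0.13, -0.09, 0.01], 0, 0],
    [[0.13, -0.09, 0.01], 0, 0],
    [[0.1, -0.09, 0.01], 0, 0],
    [[-0.2, 0.05, 0], 0, 0],
    [[0, 0, -0.6], 0, 0],
    [[0, 0, -0.8], 0, 0],
    [[0, 0, -0.5], 0, 0],
    [[-0.5, 0, 0], 0, 0],
  ],
)

```text
time_s: 30.98
tcp_pos: [0.6245, 0.0094, 0.0787]
orientation: [-0.033, 0.667, 0.744, 0.02]
wrist_force: [0.6, -0.5, 1.0]
width: 0.0001
finger_force: 0.0
```

step_arm(
  plan=[
    [[-0.8, -0.05, 0], 0, 0],
    [[-0.8, -0.05, 0], 0, 0],
    [[-0.8, -0.05, 0], 0, 0],
    [[-0.8, -0.05, 0], 0, 0],
    [[-0.4, -0.05, 0], 0, 0],
    [[0, 0, 0], 0, 0],
    [[0, 0, 0], 0, 0],
    [[0, 0, 0], 0, 0],
  ],
)

```text
time_s: 31.65
tcp_pos: [0.6255, -0.0811, 0.0688]
orientation: [-0.035, 0.668, 0.743, 0.018]
wrist_force: [0.4, 0.3, 0.7]
width: 0.0
finger_force: 0.0
```

Run:
```python
from h import *
kn(); p=camera('wrist'); save(p,'w10.png')
print([ (a[0],a[1:]) for a in knob(p) if a[0]>20 and min([v for v in a[1:] if v>=0] or [255])<60])
```

```text
q [-0.167  0.545 -0.04   1.026  0.068  1.296] tcp [ 0.6255 -0.0811  0.0688] yaw 96.04 zaxis [-0.028  0.074 -0.997] F [0.4 0.3 0.7] t 31.65
fix [105.5 -84.6] Ffix [0.5 0.2] phi -61.2 rad 73.7 torque -0.039
[(51, (43, 57, 94, 90)), (54, (42, 37, 33, 30)), (57, (48, 45, 42, 40)), (60, (62, 61, 60, 57)), (63, (68, 65, 61, 56)), (66, (-1, 58, 86, 97))]
```

step_arm(
  plan=[
    [[0, 0, 0.4], 0, 0],
    [[0, 0, 0.6], 0, 0],
    [[0, 0, 0.5], 0, 0],
    [[0, 0, 0.1], 0, 0],
    [[0.1, 0, 0], 0, 0],
    [[0.14, 0, 0], 0, 0],
    [[0.14, 0.02, 0], 0, 0],
    [[0.14, 0.06, 0], 0, 0],
  ],
)

```text
time_s: 32.37
tcp_pos: [0.626, -0.0653, 0.0311]
orientation: [-0.034, 0.668, 0.743, 0.018]
wrist_force: [-0.8, -0.1, -0.2]
width: -0.0001
finger_force: 0.0
```

step_arm(
  plan=[
    [[0.14, 0.08, 0.01], 0, 0],
    [[0.14, 0.08, 0.01], 0, 0],
    [[0.14, 0.08, 0.01], 0, 0],
    [[0.14, 0.08, 0.01], 0, 0],
    [[0.14, 0.08, 0.01], 0, 0],
    [[0.14, 0.08, 0.01], 0, 0],
    [[0, 0, 0], 0, 0],
    [[0, 0, 0], 0, 0],
  ],
)

```text
time_s: 33.03
tcp_pos: [0.6348, -0.0448, 0.0306]
orientation: [-0.034, 0.668, 0.743, 0.017]
wrist_force: [-2.2, -4.4, 2.2]
width: -0.0002
finger_force: 2.7
```

```bash
python3 -c "
from h import *
kn()"
```

```text
q [-0.107  0.581 -0.082  0.943  0.067  1.357] tcp [ 0.6348 -0.0448  0.0306] yaw 95.99 zaxis [-0.028  0.07  -0.997] F [-2.2 -4.4  2.2] t 33.03
fix [118.8 -49.5] Ffix [-2.7 -4.1] phi -31.2 rad 57.0 torque 0.28
```

step_arm(
  plan=[
    [[0.1, 0.04, 0.01], 0, 0],
    [[0.1, 0.04, 0.01], 0, 0],
    [[0.1, 0.04, 0.01], 0, 0],
    [[0.1, 0.03, 0.01], 0, 0],
    [[0.1, 0.03, 0.01], 0, 0],
    [[0.1, 0.02, 0.01], 0, 0],
    [[0.1, 0.02, 0.01], 0, 0],
    [[0.1, 0.02, 0.01], 0, 0],
  ],
)

```text
time_s: 33.7
tcp_pos: [0.6383, -0.0252, 0.0299]
orientation: [-0.033, 0.669, 0.743, 0.016]
wrist_force: [-3.9, -7.5, 4.0]
width: 0.0001
finger_force: 3.6
```

```bash
python3 -c "
from h import *
kn()"
```

```text
q [-0.076  0.584 -0.078  0.942  0.066  1.389] tcp [ 0.6383 -0.0252  0.0299] yaw 95.95 zaxis [-0.028  0.069 -0.997] F [-3.9 -7.5  4. ] t 33.7
fix [124.4 -30.4] Ffix [-4.7 -7. ] phi -10.8 rad 55.4 torque 0.432
```

step_arm(
  plan=[
    [[0.06, 0.01, 0], 0, 0],
    [[0.06, 0.01, 0], 0, 0],
    [[0.06, 0.01, 0], 0, 0],
    [[0.06, 0.01, 0], 0, 0],
    [[0.06, 0.01, 0], 0, 0],
    [[0.06, 0.01, 0], 0, 0],
    [[0.06, 0, 0], 0, 0],
    [[0.06, 0, 0], 0, 0],
  ],
)

```text
time_s: 34.37
tcp_pos: [0.6384, -0.0145, 0.0303]
orientation: [-0.033, 0.669, 0.742, 0.015]
wrist_force: [-2.4, -10.9, 1.1]
width: 0.0
finger_force: 4.3
```

```bash
python3 -c "
from h import *
kn()"
```

```text
q [-0.058  0.582 -0.08   0.941  0.064  1.407] tcp [ 0.6384 -0.0145  0.0303] yaw 95.92 zaxis [-0.029  0.066 -0.997] F [ -2.4 -10.9   1.1] t 34.37
fix [125.7 -19.8] Ffix [ -3.6 -10.6] phi 0.2 rad 55.7 torque 0.589
```

Torque now reads about 0.59 N m (0.36 running free), which puts the clamp near 48 N. Backing off and lifting clear.

step_arm(
  plan=[
    [[-0.15, 0, 0], 0, 0],
    [[-0.25, 0, 0], 0, 0],
    [[-0.1, 0.1, -0.2], 0, 0],
    [[0, 0, -0.6], 0, 0],
    [[0, 0, -0.9], 0, 0],
    [[0, 0.2, -0.9], 0, 0],
    [[0, 0.2, -0.9], 0, 0],
    [[0, 0.2, -0.9], 0, 0],
  ],
)

```text
time_s: 35.03
tcp_pos: [0.6614, -0.0291, 0.1403]
orientation: [-0.035, 0.668, 0.743, 0.019]
wrist_force: [0.2, -1.0, 0.4]
width: 0.0001
finger_force: 0.0
```

step_arm(
  plan=[
    [[-0.9, 0.2, -0.9], 0, 0],
    [[-0.9, 0.2, -0.5], 0, 0],
    [[-0.9, 0, -0.1], 0, 0],
    [[-0.9, 0, -0.1], 0, 0],
    [[-0.3, 0, 0], 0, 0],
    [[0, 0, 0], 0, 0],
    [[0, 0, 0], 0, 0],
    [[0, 0, 0], 0, 0],
  ],
)

```text
time_s: 35.7
tcp_pos: [0.6818, -0.1267, 0.1708]
orientation: [-0.035, 0.668, 0.743, 0.018]
wrist_force: [0.9, -0.4, 1.0]
width: 0.0003
finger_force: 0.0
```

Run:
```python
from h import *
import pickle
kn(); p=camera('wrist'); save(p,'w11.png'); pickle.dump(p,open('w11.pkl','wb'))
print([ (a[0],a[1:]) for a in knob(p) if min([v for v in a[1:] if v>=0] or [255])<60])
im=p['pixels']; g=cv2.cvtColor(im,cv2.COLOR_RGB2GRAY)
q=[proj(p,W(x,y,z)) for x,y,z in ((-30,8.5,.17),(30,8.5,.17),(30,52.5,.17),(-30,52.5,.17),(40,25,.12),(0,52.5,.122),(0,8.5,.122))]; print(np.round(q,1).tolist())
for n in('section','jaw'): print(n,[(np.round(b['rect']).tolist(),round(b['conf'],2)) for b in boxes_of(p,n)][:4])
# rim edges: profiles across the expected rim sides
for a,b in ((( -30,30),(0,0)),):
    pass
def prof(P,Q,n=25): 
    return [int(g[int(round(v)),int(round(u))]) for u,v in (proj(p,W(*(np.array(P[:2])+(np.array(Q[:2])-P[:2])*t),P[2])) for t in np.linspace(0,1,n)) if 0<=u<640 and 0<=v<400]
print('x+ side 20..44 mm',prof((20,30,.17),(44,30,.17)))
print('y- side 0..24',prof((0,0,.17),(0,24,.17)))
print('y+ side 40..64',prof((0,40,.17),(0,64,.17)))
```

```text
q [-0.217  0.61   0.351  1.355  0.066  1.245] tcp [ 0.6818 -0.1267  0.1708] yaw 96.07 zaxis [-0.028  0.074 -0.997] F [ 0.9 -0.4  1. ] t 35.7
fix [ 156.4 -136.1] Ffix [ 0.9 -0.5] phi -53.3 rad 144.7 torque -0.057
[(-72, (-1, -1, -1, 45)), (-69, (-1, -1, 44, 41)), (9, (39, 37, 90, 96)), (12, (39, 37, 35, 30)), (15, (44, 43, 39, 35)), (18, (57, 54, 57, 45)), (21, (73, 75, 63, 50)), (24, (57, 55, 80, 98))]
[[-25.4, -26.1], [83.1, -27.7], [70.0, -124.2], [-44.2, -121.8], [150.4, -15.4], [85.2, -61.9], [94.7, 10.4]]
section [([35.0, 0.0, 104.0, 15.0], 0.97)]
jaw [([21.0, 10.0, 146.0, 26.0], 0.88)]
x+ side 20..44 mm []
y- side 0..24 []
y+ side 40..64 []
```

step_arm(
  plan=[
    [[0.2, -0.2, -0.5], 0, 0],
    [[0.6, -0.4, -0.4], 0, 0],
    [[0.6, -0.4, 0], 0, 0],
    [[0.6, -0.4, 0], 0, 0],
    [[0.2, -0.2, 0], 0, 0],
    [[0, 0, 0], 0, 0],
    [[0, 0, 0], 0, 0],
    [[0, 0, 0], 0, 0],
  ],
)

```text
time_s: 36.52
tcp_pos: [0.6377, -0.0798, 0.1986]
orientation: [-0.034, 0.668, 0.743, 0.018]
wrist_force: [-0.2, -0.2, -0.1]
width: -0.0002
finger_force: 0.0
```

Run:
```python
from h import *
import pickle
kn(); p=camera('wrist'); save(p,'w12.png'); pickle.dump(p,open('w12.pkl','wb'))
g=cv2.cvtColor(p['pixels'],cv2.COLOR_RGB2GRAY)
def prof(P,Q,n=25): 
    return [int(g[int(round(v)),int(round(u))]) for u,v in (proj(p,W(*(np.array(P[:2])+(np.array(Q[:2])-P[:2])*t),P[2])) for t in np.linspace(0,1,n)) if 0<=u<640 and 0<=v<400]
for n,P,Q in [('x+ rim 20..44',(20,30,.17),(44,30,.17)),('x- rim -44..-20',(-44,30,.17),(-20,30,.17)),('y- rim 0..24',(0,0,.17),(0,24,.17)),('y+ rim 40..64',(0,40,.17),(0,64,.17)),('y- rim x-20',(-20,0,.17),(-20,24,.17)),('y- rim x20',(20,0,.17),(20,24,.17)),('sj top y -16..16',(38,-16,.122),(38,16,.122)),('sj top left',(-38,-16,.122),(-38,16,.122)),('fj top 42..66',(-38,42,.122),(-38,66,.122)),('fj top R 42..66',(40,42,.122),(40,66,.122)),('stop 24..48',(24,20,.12),(48,20,.12)),('stopfar',(24,36,.12),(48,36,.12))]: print(n,prof(P,Q,33 if 'sj' in n else 25))
```

```text
q [-0.161  0.501  0.229  1.337  0.068  1.302] tcp [ 0.6377 -0.0798  0.1986] yaw 96.02 zaxis [-0.027  0.073 -0.997] F [-0.2 -0.2 -0.1] t 36.52
fix [117.8 -84.7] Ffix [-0.2 -0.1] phi -53.5 rad 80.4 torque 0.02
x+ rim 20..44 [229, 232, 235, 231, 231, 244, 254, 254, 251, 103, 103, 102, 101, 100, 100, 100, 99, 100, 100, 101, 100, 101, 103, 103, 101]
x- rim -44..-20 [84, 89, 87, 85, 86, 87, 87, 89, 87, 87, 182, 226, 251, 252, 251, 228, 98, 98, 97, 97, 96, 95, 96, 96, 97]
y- rim 0..24 [115, 116, 123, 119, 119, 117, 119, 120, 121, 115, 245, 253, 253, 137, 102, 101, 100, 99, 100, 101, 101, 99, 99, 97, 98]
y+ rim 40..64 [116, 116, 113, 114, 115, 117, 117, 117, 117, 115, 116, 117, 252, 252, 156, 106, 113, 219]
y- rim x-20 [237, 236, 236, 235, 237, 236, 235, 154, 118, 118, 250, 252, 253, 114, 100, 99, 98, 97, 98, 100, 101, 98, 99, 97, 97]
y- rim x20 [117, 117, 110, 114, 119, 120, 119, 117, 120, 112, 225, 254, 253, 237, 227, 227, 227, 228, 228, 229, 228, 228, 228, 229, 228]
sj top y -16..16 [234, 234, 234, 233, 233, 233, 234, 234, 234, 234, 94, 68, 69, 79, 107, 104, 101, 100, 96, 96, 95, 93, 90, 89, 88, 74, 65, 71, 114, 115, 114, 114, 113]
sj top left [208, 227, 230, 228, 227, 226, 226, 227, 227, 233, 132, 71, 86, 111, 116, 116, 115, 114, 113, 113, 114, 114, 114, 114, 115, 121, 224, 176, 126, 119, 119, 119, 118]
fj top 42..66 [96, 98, 99, 99, 97, 96, 98, 97, 96, 95, 98, 98, 96, 94, 112, 113, 116, 116, 115, 116, 115, 115, 111, 111, 112]
fj top R 42..66 [237, 238, 238, 237, 237, 237, 91, 64, 63, 63, 62, 59, 60, 60, 59, 59, 59, 60, 59, 59, 59, 59, 59, 58, 58]
stop 24..48 [104, 104, 103, 103, 103, 110, 115, 115, 115, 116, 116, 115, 114, 114, 90, 64, 61, 61, 61, 62, 118, 207, 234, 235, 234]
stopfar [101, 101, 101, 100, 100, 105, 114, 116, 116, 117, 117, 117, 115, 115, 108, 79, 60, 60, 59, 60, 179, 232, 235, 236, 234]
```

```bash
python3 -c "
from h import *
print(sign_off())"
```

```text
the job is handed in; nothing more can be done
None
```

The section stands upright between the jaws, within about 1 mm of the end stop on camera. The knob was tightened to about 0.59 N m (clamp about 48 N), nothing else was touched, and the job was handed in after about 36.5 s.

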